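Test the safety breaker, load and stopper the flasks, start the stirrer

TASK

Set up the overnight stir: first prove the bench's safety breaker: press its yellow test button so that the blue lever drops, then lift the lever back up. After that stand every amber flask upright on a ringed place of the flat stirrer and close each one with a green stopper from the rack, fully home in the neck; last of all slide the controller's switch across to on (towards the green dot). Leave the white bottle and the marker where they are.

Things in the scene. Friction and masses are not known exactly. Their poses are not given: they have to be found in the camera images.
- flask_1: Amber glass conical flask, 105 mm tall, loose, 0.12 to 0.22 kg, upright (all alike; one may be absent). Origin: centre of its underside; z up its axis, round. Base 64 mm across up to 9 mm height, then a cone up to the straight neck: 33 mm outside from 66 mm height to the mouth at 105 mm (grasp it there from above), bore 26.4 mm, open 39 mm deep.
- flask_2: Amber glass conical flask, 105 mm tall, loose, 0.12 to 0.22 kg, upright (all alike; one may be absent). Origin: centre of its underside; z up its axis, round. Base 64 mm across up to 9 mm height, then a cone up to the straight neck: 33 mm outside from 66 mm height to the mouth at 105 mm (grasp it there from above), bore 26.4 mm, open 39 mm deep.
- flask_3: Amber glass conical flask, 105 mm tall, loose, 0.12 to 0.22 kg, upright (all alike; one may be absent). Origin: centre of its underside; z up its axis, round. Base 64 mm across up to 9 mm height, then a cone up to the straight neck: 33 mm outside from 66 mm height to the mouth at 105 mm (grasp it there from above), bore 26.4 mm, open 39 mm deep.
- stopper_1: Green stopper (alike, loose, 18 g; more than needed), 48 mm tall, upright in a rack hole. Origin: centre of its small lower end, z up its axis. Plug 18 mm across, growing to 24 mm at 24 mm height; then a flange 32 mm across, 3 mm thick; from 27 to 48 mm a round grip 20 mm across. Home in a flask the flange lies on the rim: origin 81 mm above the flask's origin, on its axis.
- stopper_2: Green stopper (alike, loose, 18 g; more than needed), 48 mm tall, upright in a rack hole. Origin: centre of its small lower end, z up its axis. Plug 18 mm across, growing to 24 mm at 24 mm height; then a flange 32 mm across, 3 mm thick; from 27 to 48 mm a round grip 20 mm across. Home in a flask the flange lies on the rim: origin 81 mm above the flask's origin, on its axis.
- stopper_3: Green stopper (alike, loose, 18 g; more than needed), 48 mm tall, upright in a rack hole. Origin: centre of its small lower end, z up its axis. Plug 18 mm across, growing to 24 mm at 24 mm height; then a flange 32 mm across, 3 mm thick; from 27 to 48 mm a round grip 20 mm across. Home in a flask the flange lies on the rim: origin 81 mm above the flask's origin, on its axis.
- stopper_4: Green stopper (alike, loose, 18 g; more than needed), 48 mm tall, upright in a rack hole. Origin: centre of its small lower end, z up its axis. Plug 18 mm across, growing to 24 mm at 24 mm height; then a flange 32 mm across, 3 mm thick; from 27 to 48 mm a round grip 20 mm across. Home in a flask the flange lies on the rim: origin 81 mm above the flask's origin, on its axis.
- stopper_rack: White plastic block 166 x 50 mm, 34 mm tall, fixed; origin: centre of its underside. Four blind holes 27.5 mm wide, 29 mm deep, in a row along its x axis at x = -60, -20, +20, +60 mm; a seated stopper's flange lies on its top face, so the stopper's origin is 10 mm above the worktop.
- place_1 (a point): Centre of one of the three ringed places on top of the flat magnetic stirrer (fixed steel-topped slab 150 x 280 mm, its top 24 mm above the worktop; rings 80 mm across, 84 mm apart in a row along this point's y axis, z up). Any flask may stand on any place. It lies behind a balance 79 mm tall with a beaker on its pan, 139 mm in all.
- place_2 (a point): Centre of one of the three ringed places on top of the flat magnetic stirrer (fixed steel-topped slab 150 x 280 mm, its top 24 mm above the worktop; rings 80 mm across, 84 mm apart in a row along this point's y axis, z up). Any flask may stand on any place. It lies behind a balance 79 mm tall with a beaker on its pan, 139 mm in all.
- place_3 (a point): Centre of one of the three ringed places on top of the flat magnetic stirrer (fixed steel-topped slab 150 x 280 mm, its top 24 mm above the worktop; rings 80 mm across, 84 mm apart in a row along this point's y axis, z up). Any flask may stand on any place. It lies behind a balance 79 mm tall with a beaker on its pan, 139 mm in all.
- breaker: Pale grey desk box, fixed, 116 mm deep (x), 122 mm wide (y), 28 mm tall in front (-x); its top slopes up to the rear by 20 degrees: normal (-0.342, 0, 0.940), up-slope (0.940, 0, 0.342). In mid-slope a white safety breaker, 46 mm up-slope x 80 mm wide, stands 8 mm proud: blue lever on its -y half, yellow test button on its +y half. Origin: centre of the underside, z up.
- lever (a joint): Breaker lever, rad: 0 = up (on), 0.9 = dropped (off). Hinged across the slope, 5 mm below the breaker's face; up it leans 0.45 rad up-slope of the normal, dropped 0.45 rad down-slope. An over-centre spring snaps it to the nearer end and holds it there; 1 to 2.5 N move it. The test button makes it drop.
- lever_tip (a point): Middle of the free end of the blue lever, 25 mm from its hinge (18 mm above the breaker's white face). The lever is 18 mm wide (breaker's y) and 7.5 mm thick. To lift it, push it up-slope from its lower side until it snaps over.
- test_button (a joint): Travel of the yellow test button, m: 0 = out, 0.0055 = fully in, along the slope's normal. It springs back; needs about 4 N. The lever trips at about 0.004.
- button_top (a point): Centre of the top of the yellow test button, a round cap 17 mm across standing 8 mm above the breaker's white face, 44 mm to the left (breaker's +y) of the lever's middle.
- controller: Stirrer controller, fixed: pale box 92 mm (x) x 112 mm (y), level top face 36 mm above the worktop, with a slide switch near its front (-x, robot side); behind that a black dial (51 mm above the worktop) and a blank display. Origin: centre of its underside, z up.
- switch (a joint): Slide switch, m: 0 = off, 0.010 = on. It slides along the controller's +y, to the left, towards the green dot; a detent holds it at either end and it snaps over half-way; about 3 N start it.
- switch_ridge (a point): Middle of the top of the slide switch's small white ridge, which stands 5.5 mm above the controller's top face (41.7 mm above the worktop), is 16 mm long along the controller's x and 5 mm thick along its y. Push it by its side.
- hdpe_bottle: Bystander: small white capped bottle, 50 mm across, 124 mm tall; origin centre of its underside. Leave it alone.
- marker: Bystander: white felt marker with a blue cap lying on the worktop, 139 mm long (its y), 13 mm thick; origin: its middle, underneath. Leave it alone.

How it is judged:
By the outcome, as a careful person would: the job done as asked, in the order asked, and still so for the second after the job is handed in, with the robot touching nothing.
Of flask_1, flask_2, flask_3 only 2 to 3 are there at a start; the rules pass over those that are not, and their reading is None.
At some moment in a run one of flask_1, flask_2, flask_3 may be knocked a few centimetres aside while the robot is not near it.
Once in a run the grip may slacken for a moment while it holds something.
It also fails if it takes over 210 s, if anything falls off the work surface, if the arm or the gripper's body presses on something with over 40 N, if the wrist force passes 120 N, or if a joint passes its speed limit or range.

ROBOT

A 7-joint arm with a two-finger parallel gripper is mounted at the origin on a cart in front of the work surface, level with it; the furniture and walls round the work are solid. World frame = base frame: x ahead of the robot, y to its left, z up, the work surface at z = 0. Lengths are in m, angles in rad, forces in N, time in s.
With the tool pointing down it reaches from about 0.4 to 0.85 m from the base axis. Payload 10.4 kg.
Tool frame: the origin (TCP) lies at the centre of the arm's flange, where the gripper is bolted on; the fingertips stand 173 mm ahead of it and the grasp point (between the pads) lies 155 mm ahead of it (manip.nose_length is the distance from the TCP to the fingertips, in m); z points along the fingers, x is the direction in which the jaws open and shut, and the axes are right-handed (so a half turn about z gives the same grasp; the last joint's range is limited). The gripper opens to 85 mm and grips with 20 to 120 N. Pads are 22 mm wide; open, the fingers measure 114 mm over their backs; the gripper's body (76 mm by 85 mm) begins 54 mm behind the grasp point. The pads swing forward as they close: fully open they stand 13 mm farther back than shut.
Start: joints at [1.125, 0.332, -0.065, 1.46, 0.022, 1.35, -0.088], TCP at [0.256, -0.57, 0.405] pointing down, gripper open.
Joint ranges: [-2.6, 2.6], [-0.5, 2.12], [-1.47, 1.34], [0.16, 2.42], [-1.27, 4.41], [0.06, 2.06], [-2.6, 2.6]. Speed limits (rad/s): [2.22, 2.22, 2.79, 2.79, 3.14, 3.14, 3.14].

INTERFACE

Orientations are given as a unit quaternion [x, y, z, w].
In Python, from workcell import status, cams, order, manip gives the robot as it stands.
- The arm moves only by the tool servo_tool, never from a script. Its argument "motion" is a list that holds one entry, the list of rows, each a list of 6 numbers: the shift along the tool's x, y, z in units of 50 mm (1.0 is 50 mm), then the turn, a rotation vector about the tool's x, y, z in units of 5 degrees (1.0 is 5 degrees). In form: [[[x, y, z, ax, ay, az], ...]]. A call has 1 to 12 rows; each row shifts and turns the pose as measured when the row begins, along the tool's axes as they then stand; what a row does not reach is not made up. A row lasts 1/10 s, in which the tool goes at most 50 mm and 8.59 degrees, less where a joint would pass 70% of its speed; a pose out of reach is approached as far as the arm can. A call is refused whole if a number of a shift passes 1 or a number of a turn 1, either way. A call with a gripper value outside its range is refused whole. "jaw" is the closure in counts, from 0 (fully open) to 255 (shut), set as the call begins (left out, the last holds). The fingers move at their own pace and stop on an object; "force" is the grip in N (left out, the last holds). Time passes only in rows, so rows that do not move let the fingers close. It gives the time, the measured TCP pose, the force and the opening at its end, in the units of the state.
- status.get_obs(): the state, without advancing time (a new reading comes with each control period).
- cams.camera(name): name is "scene" or "top" or "wrist"; returns a dict with "color" (420x560x3 uint8, red, green, blue), "vertical_fov" (degrees; the focal length in pixels is half the picture's height over the tangent of half this angle, whatever the lens; pixels are square), "cx", "cy" (the principal point, pixels), "k1" (the pictures are not rectified: a ray, as slopes to the right and down, at radius r is drawn at 1 + k1 r^2 times it, then the intrinsics apply), "extrinsics" (4x4, takes a point from camera to world coordinates). Camera axes: x right, y down, z forward; pixel columns grow to the right and rows downward; lengths in m; the calibration is good to about 2 mm. A picture is of the moment at which its call begins. There is no depth.
- order.hand_in(): hands the job in, once; it reports no verdict.
The state is a dict: "clock": time; "joint_pos": joint angles; "joint_velocities": joint speeds; "tau": joint torques, N m; "position": TCP position; "ee_rot": TCP orientation; "ft_force": force on the tool from outside, world axes, zero at the start; "torque": the same for the moment, N m; "grip_width": opening from 0.0 (shut) to 1.0 (fully open).
Only numpy, scipy, OpenCV 4.12 (cv2) and the standard library are available. Lean on these libraries where they do the work, as an engineer would, in place of code of your own. Each camera call takes 0.05 s, during which the arm holds its last target.

## Working session

There is one attempt and no reset: what is moved stays moved. The work goes in short steps, Python scripts to look and compute and a tool call to move; the robot and the scene stay as the last step left them, time stands still between calls to the robot, and variables do not carry over. Pictures are saved under pics/ and viewed, and the job is handed in when it is done.

Besides the shell and the picture viewer there is one more tool, called after "Call:" by a JSON object that holds its "op" and its "data", one argument or row to a line. servo_tool: Moves the arm, as the interface text tells. Its arguments: {"type":"object","properties":{"motion":{"type":"array","items":{"type":"array","items":{"type":"array","items":{"type":"number"}}}},"jaw":{"type":"number"},"force":{"type":"number"}},"required":["motion"]}

```bash
ls; mkdir -p pics; python3 - <<'E'
from workcell import status,cams
import cv2,json
o=status.get_obs()
for k,v in o.items(): print(k,v)
for n in("scene","top","wrist"):
    c=cams.camera(n); cv2.imwrite(f"pics/{n}0.png",c["color"][:,:,::-1])
    print(n,c["vertical_fov"],c["cx"],c["cy"],c["k1"]);print(c["extrinsics"])
E
```

```text
pics
clock 0.0
joint_pos [ 1.12542011  0.33285819 -0.06471228  1.46094864  0.0215802   1.3498959
 -0.08846812]
joint_velocities [ 6.19083735e-04  4.97115446e-04  4.30261876e-04 -3.38571060e-04
  7.21745071e-04  9.56787995e-04 -1.58274864e-05]
tau [-5.06310171e-04 -6.25442505e+01  4.84480674e-02 -3.91605806e+01
  1.59984932e-02  9.83984792e-03 -1.11489530e-04]
position [ 0.25639352 -0.56984306  0.40392083]
ee_rot [ 8.39746414e-01 -5.42978323e-01 -6.05700396e-04 -3.66088480e-04]
ft_force [-0.33660703  0.34769354 -0.02804738]
torque [-0.02966445  0.00182036  0.03163626]
grip_width 0.9968768268177465
scene 56.88199643534286 281.0223298410702 213.5909092570284 0.0257932988800142
[[ 0.78806101 -0.34209944  0.51178885 -0.14582317]
 [-0.61526445 -0.41037485  0.67308405 -0.97088256]
 [-0.0202364  -0.84531678 -0.53388204  0.78498488]
 [ 0.          0.          0.          1.        ]]
top 57.6012524213399 281.1984189750744 211.40450941419073 -0.046959387274948375
[[-0.00822249 -0.99543204  0.09511805  0.4354526 ]
 [-0.99993533  0.00743758 -0.00860354 -0.04664282]
 [ 0.00785679 -0.09518265 -0.99542882  1.18643166]
 [ 0.          0.          0.          1.        ]]
wrist 68.81796329286665 283.56614180283987 209.80160259175923 -0.06388003996196082
[[ 0.40978001 -0.8677282  -0.28129721  0.32896935]
 [-0.91218192 -0.39052335 -0.12415978 -0.53870207]
 [-0.00211619  0.30747242 -0.95155464  0.37370332]
 [ 0.          0.          0.          1.        ]]
```

View pics/top0.png

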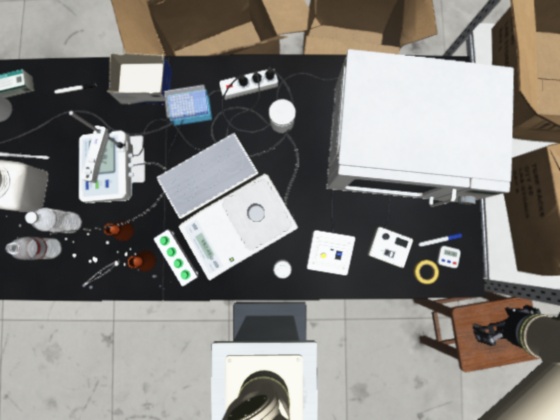

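View pics/scene0.png

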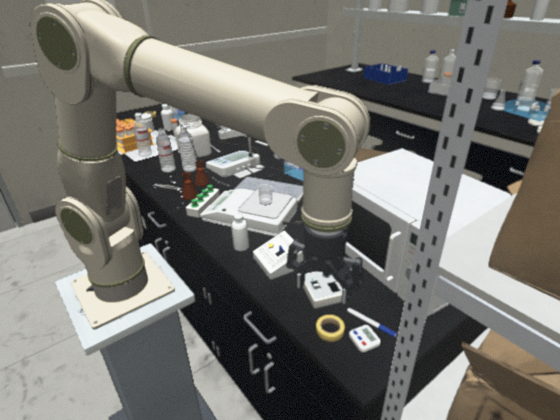

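View pics/wrist0.png

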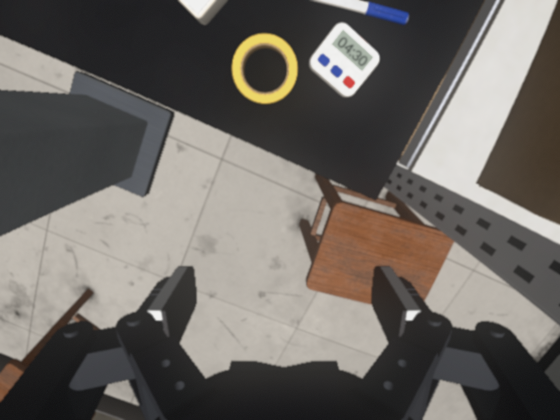

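The top view shows two amber flasks, at (118,231) and (141,260), and the stopper rack at (178,257). The stirrer is at (207,175), the balance at (240,225), the breaker at (330,252) and the controller at (390,247). Next I'll write helpers and zoom in.

```bash
cat > h.py <<'E'
import numpy as np,cv2
from workcell import status,cams
from scipy.spatial.transform import Rotation as R
def K(c):
    f=210/np.tan(np.radians(c["vertical_fov"]/2)); return np.array([[f,0,c["cx"]],[0,f,c["cy"]],[0,0,1]])
def D(c): return np.array([c["k1"],0,0,0,0.])
def ray(c,uv):
    p=cv2.undistortPoints(np.array(uv,float).reshape(-1,1,2),K(c),D(c)).reshape(-1,2)
    d=np.c_[p,np.ones(len(p))]@c["extrinsics"][:3,:3].T
    return c["extrinsics"][:3,3],d
def onz(c,uv,z):
    o,d=ray(c,uv); t=(z-o[2])/d[:,2]; return o+d*t[:,None]
def proj(c,P):
    E=np.linalg.inv(c["extrinsics"]); r=cv2.Rodrigues(E[:3,:3])[0]
    return cv2.projectPoints(np.array(P,float).reshape(-1,1,3),r,E[:3,3],K(c),D(c))[0].reshape(-1,2)
def blobs(c,lo,hi,amin=8):
    hsv=cv2.cvtColor(c["color"],cv2.COLOR_RGB2HSV)
    m=cv2.inRange(hsv,np.array(lo),np.array(hi))
    n,l,s,ce=cv2.connectedComponentsWithStats(m)
    return [(ce[i].round(1),s[i].tolist()) for i in range(1,n) if s[i,4]>=amin],m,l
def save(c,name,box=None,k=1):
    im=c["color"][:,:,::-1]
    if box: im=im[box[1]:box[3],box[0]:box[2]]
    cv2.imwrite("pics/"+name,cv2.resize(im,None,fx=k,fy=k,interpolation=cv2.INTER_CUBIC))
def tool(): 
    o=status.get_obs(); return np.array(o["position"]),R.from_quat(o["ee_rot"])
def need(p,yaw=None,Rt=None):
    """units in current tool axes to reach TCP p, with jaw-dir yaw (tool down) or rotation Rt"""
    P,Q=tool()
    s=Q.inv().apply(np.array(p)-P)/0.05
    if yaw is not None: Rt=down(yaw)
    t=np.zeros(3)
    if Rt is not None: t=np.degrees((Q.inv()*Rt).as_rotvec())/5
    print("P",P.round(4),"shift units",s.round(3),"turn units",t.round(3)); return s,t
def down(yaw):
    c,s=np.cos(yaw),np.sin(yaw)
    return R.from_matrix(np.array([[c,s,0],[s,-c,0],[0,0,-1]]))
E
python3 - <<'E'
from h import *
c=cams.camera("top")
np.set_printoptions(suppress=True,precision=4)
save(c,"t1.png",(90,120,310,300),3.6)
save(c,"t2.png",(290,210,470,300),4.4)
for n,lo,hi in(("green",(45,120,60),(75,255,255)),("amber",(0,120,40),(15,255,255)),("yellow",(20,120,120),(35,255,255)),("blue",(95,120,50),(125,255,255))):
    print(n); [print(" ",*b) for b in blobs(c,lo,hi)[0]]
s=cams.camera("scene");save(s,"s1.png",(120,120,400,330),2.8)
print("tool fwd",tool()[1].as_matrix())
E
```

```text
green
  [164.3 240.3] [161, 237, 8, 8, 52]
  [171.1 251.6] [167, 248, 9, 8, 54]
  [178.1 262.7] [174, 259, 9, 8, 51]
  [185.  274.4] [181, 271, 9, 8, 54]
amber
  [119.6 231.1] [103, 223, 31, 18, 380]
  [ 38.8 248.5] [38, 245, 2, 8, 8]
  [142.  261.3] [127, 252, 29, 20, 398]
  [485.3 333.5] [451, 298, 84, 73, 2902]
  [495.1 328.4] [494, 327, 3, 4, 11]
yellow
  [323.  255.2] [322, 254, 3, 4, 10]
  [426.3 271.9] [415, 260, 24, 24, 245]
blue
  [166.7  76.3] [163, 60, 9, 31, 194]
  [194.9 116.8] [171, 93, 41, 33, 312]
  [106.5 183.5] [106, 181, 2, 6, 12]
  [ 86.6 185. ] [86, 182, 2, 7, 12]
  [455.  236.2] [449, 233, 14, 8, 75]
  [338.7 253.7] [337, 252, 5, 4, 15]
tool fwd [[ 0.4103 -0.9119 -0.0003]
 [-0.9119 -0.4103  0.0005]
 [-0.0006  0.     -1.    ]]
```

View pics/t1.png

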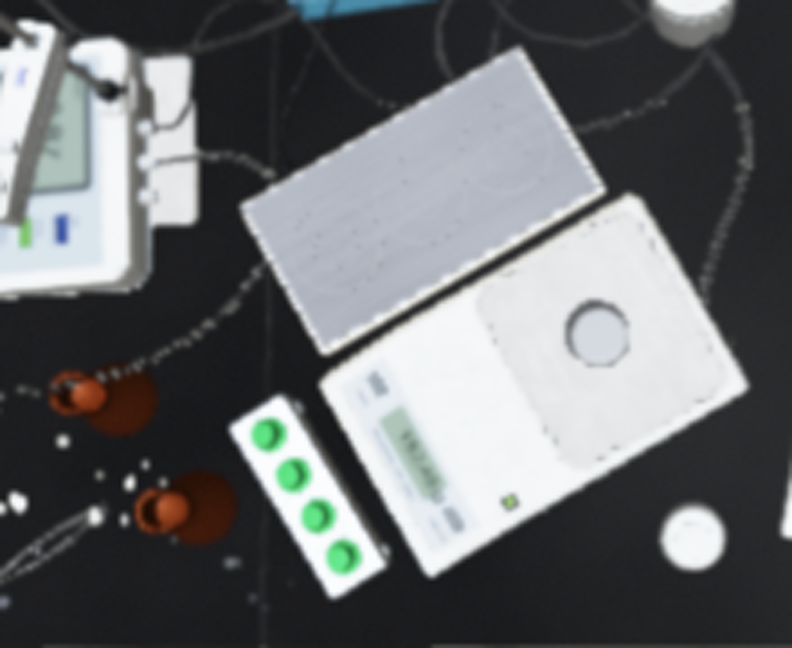

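View pics/t2.png

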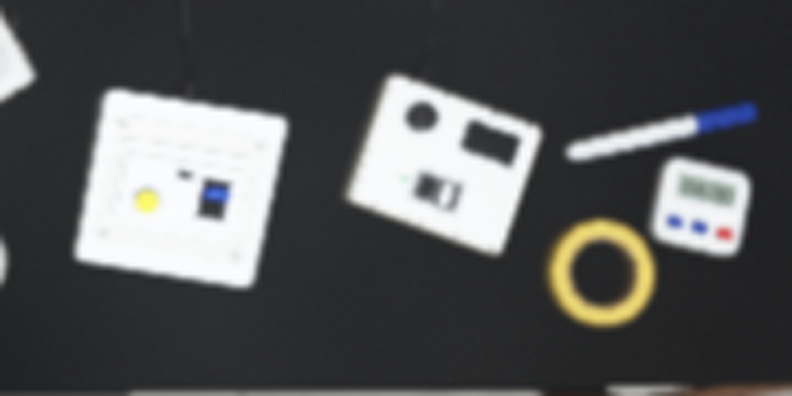

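View pics/s1.png

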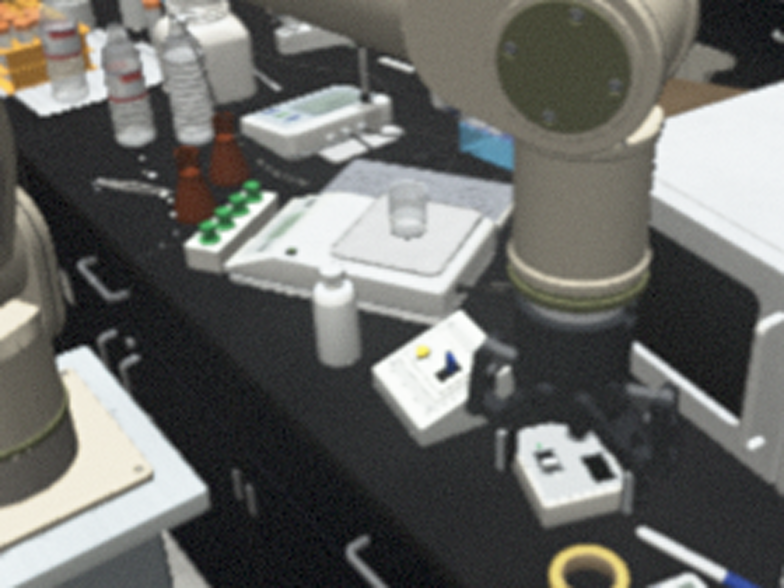

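```bash
python3 - <<'E'
from h import *
np.set_printoptions(suppress=True,precision=4)
c=cams.camera("top")
def t1(p): return np.array(p)/3.6+[90,120]-0.36
def t2(p): return np.array(p)/4.4+[290,210]-0.38
def rep(n,P): 
    print(n,"\n",P.round(4)," centre",P.mean(0).round(4)); 
    for i in range(len(P)): 
        d=P[(i+1)%len(P)]-P[i]; print("   edge",np.hypot(d[0],d[1]).round(4),"dir",np.degrees(np.arctan2(d[1],d[0])).round(1))
f=onz(c,t2([(75,260),(252,287)]),.028); r=onz(c,t2([(288,120),(107,90)]),.070)
rep("breaker FL FR RR RL",np.r_[f,r])
rep("ctrl",onz(c,t2([(346,200),(500,254),(540,127),(393,75)]),.036))
rep("stir",onz(c,t1([(242,207),(520,47),(605,190),(327,355)]),.024))
rep("rack",onz(c,t1([(230,428),(283,394),(387,566),(335,599)]),.034))
g,_,_=blobs(c,(45,120,60),(75,255,255))
print("stoppers",onz(c,[b[0] for b in g],.052))
print("flask mouths",onz(c,t1([(77,395),(158,511)]),.105))
print("flask base",onz(c,t1([(122,400),(200,508)]),.009))
print("bottle",onz(c,t1([(693,537)]),.124))
print("beaker",onz(c,t1([(597,333)]),.139))
E
```

```text
breaker FL FR RR RL 
 [[ 0.3724 -0.1319  0.028 ]
 [ 0.3528 -0.2529  0.028 ]
 [ 0.4656 -0.272   0.07  ]
 [ 0.4865 -0.1516  0.07  ]]  centre [ 0.4193 -0.2021  0.049 ]
   edge 0.1226 dir -99.2
   edge 0.1144 dir -9.6
   edge 0.1222 dir 80.1
   edge 0.1159 dir 170.2
ctrl 
 [[ 0.4115 -0.3173  0.036 ]
 [ 0.3736 -0.4224  0.036 ]
 [ 0.46   -0.4534  0.036 ]
 [ 0.4967 -0.3523  0.036 ]]  centre [ 0.4354 -0.3864  0.036 ]
   edge 0.1118 dir -109.8
   edge 0.0918 dir -19.7
   edge 0.1076 dir 70.0
   edge 0.0921 dir 157.7
stir 
 [[0.6558 0.3269 0.024 ]
 [0.7946 0.0885 0.024 ]
 [0.668  0.0149 0.024 ]
 [0.5278 0.2513 0.024 ]]  centre [0.6616 0.1704 0.024 ]
   edge 0.2759 dir -59.8
   edge 0.1465 dir -149.8
   edge 0.2748 dir 120.7
   edge 0.1487 dir 30.6
rack 
 [[0.4662 0.3295 0.034 ]
 [0.4944 0.2853 0.034 ]
 [0.351  0.1962 0.034 ]
 [0.3241 0.2392 0.034 ]]  centre [0.4089 0.2625 0.034 ]
   edge 0.0525 dir -57.4
   edge 0.1689 dir -148.1
   edge 0.0507 dir 122.0
   edge 0.1684 dir 32.5
stoppers [[0.4603 0.2913 0.052 ]
 [0.4268 0.2705 0.052 ]
 [0.394  0.2489 0.052 ]
 [0.3597 0.2283 0.052 ]]
flask mouths [[0.491  0.4292 0.105 ]
 [0.3996 0.362  0.105 ]]
flask base [[0.4914 0.432  0.009 ]
 [0.3989 0.3621 0.009 ]]
bottle [[ 0.3779 -0.0571  0.124 ]]
beaker [[0.534  0.0152 0.139 ]]
```

```bash
python3 - <<'E'
from h import *
np.set_printoptions(suppress=True,precision=4)
c=cams.camera("top")
print("button",onz(c,[(323,255.2)],.064),"levertip",onz(c,[(338.7,253.7)],.075))
yaw=np.radians(-9.8); B=R.from_euler('z',yaw); o=np.array([.4193,-.2021,0])
n=np.array([-.342,0,.94])
print("button by box",o+B.apply(np.array([0,.022,.0491])+.016*n))
# wrist camera in tool frame
w=cams.camera("wrist");P,Q=tool();E=w["extrinsics"]
print("cam in tool",Q.inv().apply(E[:3,3]-P),"\n",Q.inv().as_matrix()@E[:3,:3])
need([.38,-.2,.33],yaw=np.radians(-99.8))
E
```

```text
button [[ 0.4131 -0.1776  0.064 ]] levertip [[ 0.4172 -0.222   0.075 ]]
button by box [ 0.4177 -0.1795  0.0641]
cam in tool [ 0.0014 -0.079   0.0304] 
 [[ 1.     -0.0003 -0.0011]
 [ 0.0006  0.9516  0.3074]
 [ 0.001  -0.3074  0.9516]]
P [ 0.2564 -0.57    0.4046] shift units [-5.733 -5.29   1.493] turn units [0.    0.001 6.805]
```

Call:
{"op": "servo_tool", "data": {
  "motion": [
    [[-0.8,-0.8,0,0,0,0],[-0.8,-0.8,0,0,0,1],[-0.8,-0.8,0,0,0,1],[-0.8,-0.7,0,0,0,1],[-0.7,-0.5,0.3,0,0,1],[-0.5,-0.3,0.5,0,0,1],[-0.3,0,0.5,0,0,1],[0,0,0,0,0,0.8],[0,0,0,0,0,0]]
  ],
  "jaw": 255,
  "force": 40
}}

```text
clock: 1.3
position: [0.3743, -0.2947, 0.3373]
ee_rot: [-0.635, 0.772, -0.002, -0.001]
ft_force: [-0.0, 0.2, 0.7]
grip_width: -0.002
```

```bash
python3 - <<'E'
from h import *
np.set_printoptions(suppress=True,precision=4)
w=cams.camera("wrist");save(w,"w1.png")
need([.38,-.2,.33],yaw=np.radians(-99.8))
for n,lo,hi in(("yellow",(20,120,120),(35,255,255)),("blue",(95,120,50),(125,255,255))):
    print(n); [print(" ",*b) for b in blobs(w,lo,hi)[0]]
E
```

```text
P [ 0.3741 -0.2948  0.3371] shift units [-1.883  0.247  0.137] turn units [-0.019 -0.032 -0.241]
yellow
  [489.4 169.8] [455, 135, 70, 72, 1845]
  [137.9 191.6] [129, 183, 19, 18, 271]
blue
  [557.8  46.9] [554, 41, 6, 16, 39]
  [540.2 126.4] [535, 123, 11, 8, 76]
  [555.6 127.8] [552, 124, 8, 8, 59]
  [181.9 178.9] [172, 175, 20, 9, 164]
```

View pics/w1.png

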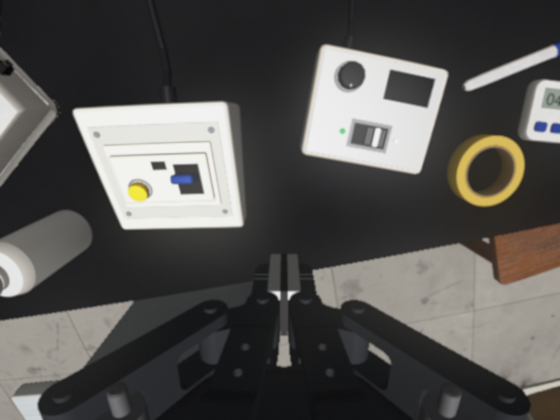

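```bash
python3 - <<'E'
from h import *
np.set_printoptions(suppress=True,precision=4)
w=cams.camera("wrist");c=cams.camera("top")
def tri(a,ua,b,ub):
    o1,d1=ray(a,[ua]);o2,d2=ray(b,[ub]);d1,d2=d1[0],d2[0]
    A=np.c_[d1,-d2];t=np.linalg.lstsq(A,o2-o1,rcond=None)[0]
    p,q=o1+t[0]*d1,o2+t[1]*d2; return ((p+q)/2).round(4),np.linalg.norm(p-q).round(4)
b1=blobs(w,(20,120,120),(35,255,255))[0];b2=blobs(w,(95,120,50),(125,255,255))[0]
yb=[b[0] for b in b1 if b[0][0]<250][0]; lb=[b[0] for b in b2 if b[0][0]<250][0]
print("button",onz(w,[yb],.063),tri(w,yb,c,(323,255.2)))
print("lever",onz(w,[lb],.073),tri(w,lb,c,(338.7,253.7)))
print("switch",onz(w,[(376,137)],.0417),"dot",onz(w,[(342,131)],.036))
P=onz(w,[(305,153),(419,173),(447,70),(324,45)],.036);print(P,P.mean(0))
print(np.degrees(np.arctan2(*(P[1]-P[0])[[1,0]])),np.degrees(np.arctan2(*(P[2]-P[3])[[1,0]])),np.degrees(np.arctan2(*(P[3]-P[0])[[1,0]])))
save(w,"w1b.png",(70,40,460,240),2)
E
```

```text
button [[ 0.4146 -0.181   0.063 ]] (array([ 0.4134, -0.1782,  0.0576]), np.float64(0.0009))
lever [[ 0.419  -0.2247  0.073 ]] (array([ 0.4177, -0.223 ,  0.0681]), np.float64(0.0012))
switch [[ 0.4172 -0.3851  0.0417]] dot [[ 0.427  -0.3581  0.036 ]]
[[ 0.4144 -0.3235  0.036 ]
 [ 0.3774 -0.4222  0.036 ]
 [ 0.4607 -0.4524  0.036 ]
 [ 0.4972 -0.3536  0.036 ]] [ 0.4374 -0.3879  0.036 ]
-110.55809694055888 -110.2932821466984 -20.016658032960574
```

View pics/w1b.png

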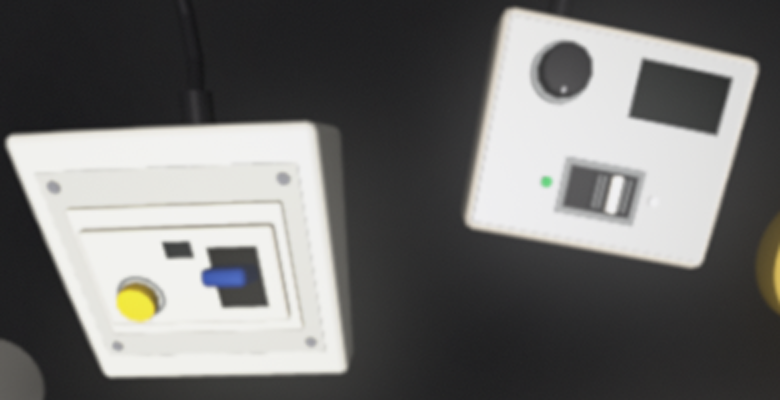

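```bash
cat >> h.py <<'E'
YB=np.radians(-9.8);B=R.from_euler('z',YB);NB=B.apply([-.342,0,.94]);UB=B.apply([.94,0,.342])
def tilt():
    z=-NB;x=-B.apply([0,1,0]);y=np.cross(z,x);return R.from_matrix(np.c_[x,y,z])
E
python3 - <<'E'
from h import *
np.set_printoptions(suppress=True,precision=4)
bt=np.array([.4145,-.1800,.063])
s,t=need(bt+(.02+.173)*NB,Rt=tilt());print(bt+(.02+.173)*NB)
E
```

```text
P [ 0.374  -0.2957  0.3377] shift units [-2.404  0.972  1.856] turn units [ 3.968 -0.082 -0.239]
[ 0.3495 -0.1688  0.2444]
```

Call:
{"op": "servo_tool", "data": {
  "motion": [
    [[-0.8,0.2,0.2,1,0,0],[-0.8,0.2,0.2,1,0,0],[-0.8,0.2,0.2,1,0,0],[0,0.1,0.2,1,0,-0.2],[0,0,0,0,0,0],[0,0,0,0,0,0]]
  ]
}}

```text
clock: 2.05
position: [0.3687, -0.1729, 0.2958]
ee_rot: [-0.633, 0.752, -0.145, 0.112]
ft_force: [0.8, 0.3, 0.3]
grip_width: -0.002
```

```bash
python3 - <<'E'
from h import *
np.set_printoptions(suppress=True,precision=4)
bt=np.array([.4145,-.1800,.063])
need(bt+(.02+.173)*NB,Rt=tilt())
w=cams.camera("wrist");save(w,"w2.png")
print([b for b in blobs(w,(20,120,120),(35,255,255))[0]])
P,Q=tool()
print("cap proj",proj(w,bt), "tip",proj(w,P+.173*Q.apply([0,0,1])))
o,d=ray(w,[blobs(w,(20,120,120),(35,255,255))[0][0][0]]); 
t=((bt-o)@NB)/(d[0]@NB);print("button pt",o+d[0]*t)
E
```

```text
P [ 0.3687 -0.1729  0.2958] shift units [-0.028  0.737  0.816] turn units [-0.221 -0.165  0.012]
[]
cap proj [[276.8304 278.843 ]] tip [[282.3273 271.0326]]Traceback (most recent call last):
  File "<stdin>", line 9, in <module>
IndexError: list index out of range
```

View pics/w2.png

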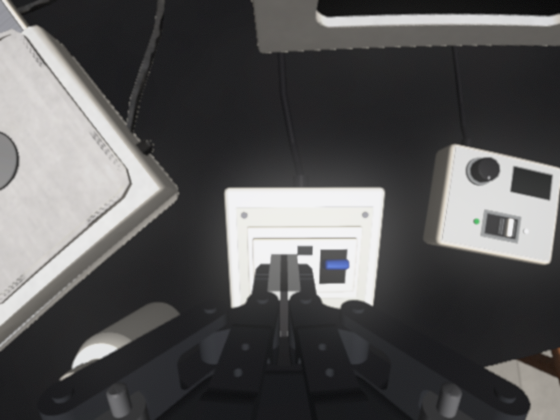

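Call:
{"op": "servo_tool", "data": {
  "motion": [
    [[0,0.4,0.3,-0.2,-0.1,0],[0,0.34,0.3,0,-0.05,0],[0,0,0.2,0,0,0],[0,0,0,0,0,0]]
  ]
}}

```text
clock: 2.5
position: [0.351, -0.1734, 0.2474]
ee_rot: [-0.633, 0.754, -0.134, 0.111]
ft_force: [0.4, 0.7, 0.1]
grip_width: -0.004
```

```bash
python3 - <<'E'
from h import *
np.set_printoptions(suppress=True,precision=4)
bt=np.array([.4145,-.1800,.063])
need(bt+(.173)*NB,Rt=tilt())
w=cams.camera("wrist");save(w,"w3.png",(140,120,420,330),2.8)
s=cams.camera("scene");save(s,"s3.png",(220,180,360,300),5)
E
```

```text
P [ 0.351  -0.1734  0.2474] shift units [-0.088  0.065  0.44 ] turn units [-0.01  -0.027 -0.03 ]
```

View pics/w3.png

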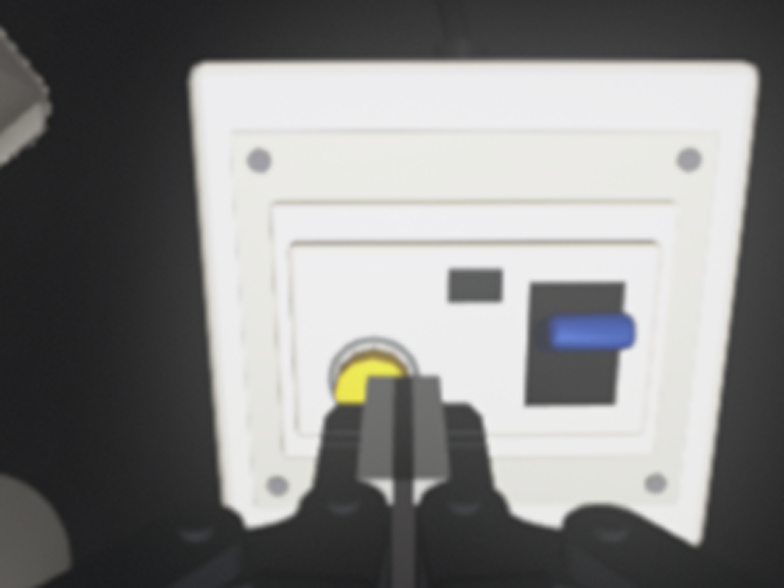

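View pics/s3.png

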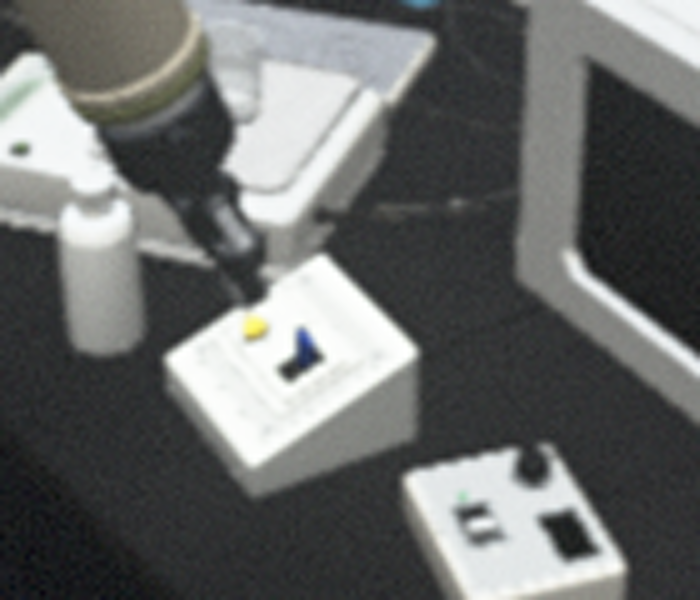

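Call:
{"op": "servo_tool", "data": {
  "motion": [
    [[-0.09,0.06,0.1,0,0,0],[0,0,0.15,0,0,0],[0,0,0.1,0,0,0],[0,0,0.05,0,0,0]]
  ]
}}

```text
clock: 3.0
position: [0.3581, -0.1698, 0.2292]
ee_rot: [-0.633, 0.754, -0.136, 0.112]
ft_force: [-0.4, -0.4, 0.4]
grip_width: 0.006
```

```bash
python3 - <<'E'
from h import *
np.set_printoptions(suppress=True,precision=4)
bt=np.array([.4145,-.1800,.063])
need(bt+(.173)*NB,Rt=tilt())
s=cams.camera("scene");save(s,"s4.png",(220,180,360,300),5)
E
```

```text
P [ 0.3581 -0.1698  0.2292] shift units [0.01  0.06  0.054] turn units [-0.064 -0.041 -0.016]
```

View pics/s4.png

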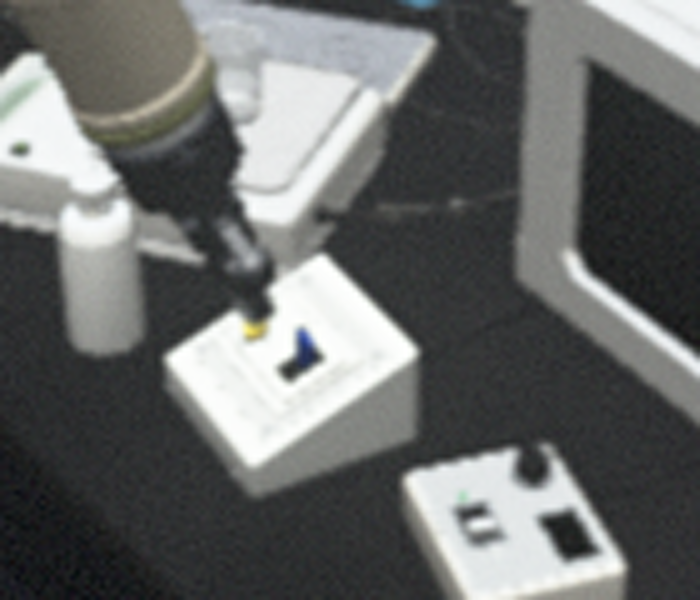

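Call:
{"op": "servo_tool", "data": {
  "motion": [
    [[0,0.06,0.05,0,0,0],[0,0,0.05,0,0,0],[0,0,0.05,0,0,0],[0,0,0.05,0,0,0]]
  ]
}}

```text
clock: 3.45
position: [0.3588, -0.17, 0.219]
ee_rot: [-0.633, 0.754, -0.136, 0.112]
ft_force: [-35.5, 12.0, 59.4]
grip_width: 0.001
```

```bash
python3 - <<'E'
from h import *
np.set_printoptions(suppress=True,precision=4)
bt=np.array([.4145,-.1800,.063])
need(bt+(.173)*NB,Rt=tilt())
s=cams.camera("scene");save(s,"s5.png",(220,180,360,300),5)
E
```

```text
P [ 0.3588 -0.17    0.219 ] shift units [ 0.008  0.001 -0.143] turn units [-0.056 -0.041 -0.017]
```

View pics/s5.png

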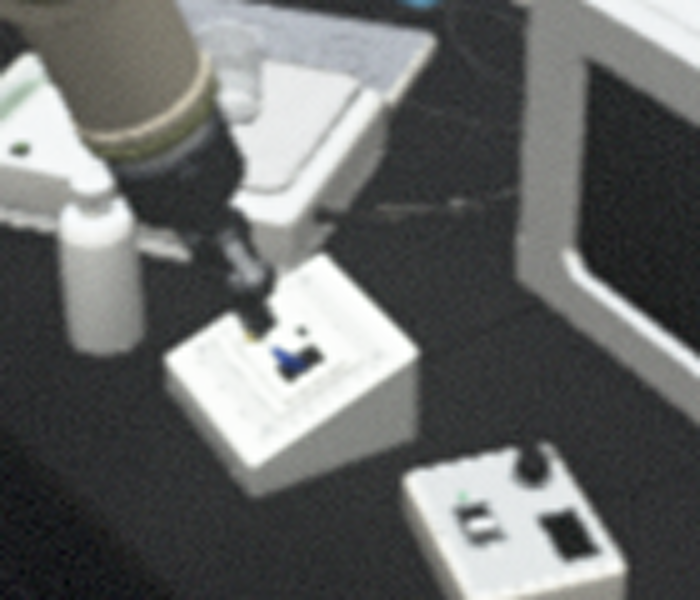

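Call:
{"op": "servo_tool", "data": {
  "motion": [
    [[0,0,-0.3,0,0,0],[0,0,-0.5,0,0,0],[0,0,-0.5,0,0,0],[0.3,0.3,0,0,0,0],[0,0,0,0,0,0]]
  ]
}}

```text
clock: 4.0
position: [0.3194, -0.1786, 0.2775]
ee_rot: [-0.634, 0.753, -0.136, 0.112]
ft_force: [-0.2, 0.5, -0.9]
grip_width: -0.003
```

```bash
cat >>h.py <<'E'
BT=np.array([.4145,-.1800,.0620])
HG=BT-.013*NB+B.apply([0,-.044,0])
def lev(u,h): return HG+u*UB+h*NB+.173*NB   # TCP with fingertip at up-slope u, height h above hinge
E
python3 - <<'E'
from h import *
np.set_printoptions(suppress=True,precision=4)
print("tip up",HG+.025*(np.cos(.45)*NB+np.sin(.45)*UB),"tip dn",HG+.025*(np.cos(.45)*NB-np.sin(.45)*UB))
w=cams.camera("wrist");save(w,"w6.png",(140,120,420,330),2.8)
print([b for b in blobs(w,(105,120,50),(125,255,255))[0]],proj(w,HG+.025*(np.cos(.45)*NB-np.sin(.45)*UB)))
need(lev(-.036,.035),Rt=tilt())
need(lev(-.036,.010),Rt=tilt())
E
```

```text
tip up [ 0.4139 -0.2245  0.0747] tip dn [ 0.3937 -0.2211  0.0672]
[(array([323.2, 217.9]), [312, 215, 22, 6, 104])] [[323.7715 229.8136]]
P [ 0.3206 -0.1781  0.2782] shift units [0.594 0.459 0.797] turn units [-0.084 -0.045  0.002]
P [ 0.3206 -0.1781  0.2782] shift units [0.592 0.462 1.297] turn units [-0.084 -0.045  0.002]
```

View pics/w6.png

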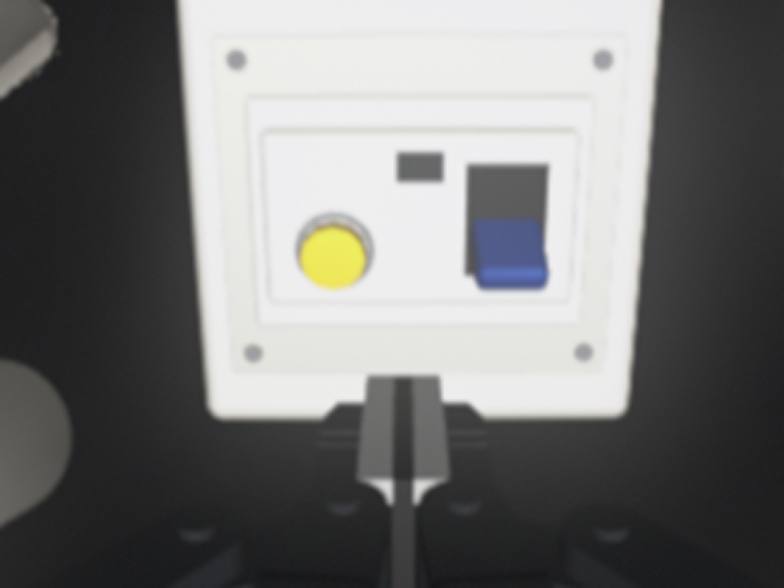

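Call:
{"op": "servo_tool", "data": {
  "motion": [
    [[0.6,0.4,0,0,0,0],[0,0,0.5,0,0,0],[0,0,0.3,0,0,0],[0,0,0,0,0,0]]
  ]
}}

```text
clock: 4.45
position: [0.3124, -0.2079, 0.2333]
ee_rot: [-0.634, 0.753, -0.139, 0.113]
ft_force: [-0.2, -0.0, -0.0]
grip_width: 0.001
```

```bash
python3 - <<'E'
from h import *
np.set_printoptions(suppress=True,precision=4)
w=cams.camera("wrist");save(w,"w7.png",(140,120,420,330),2.8)
s=cams.camera("scene");save(s,"s7.png",(220,180,360,300),5)
need(lev(-.031,.011),Rt=tilt())
E
```

```text
P [ 0.3125 -0.208   0.2347] shift units [-0.022  0.008  0.48 ] turn units [-0.137 -0.072  0.019]
```

View pics/w7.png

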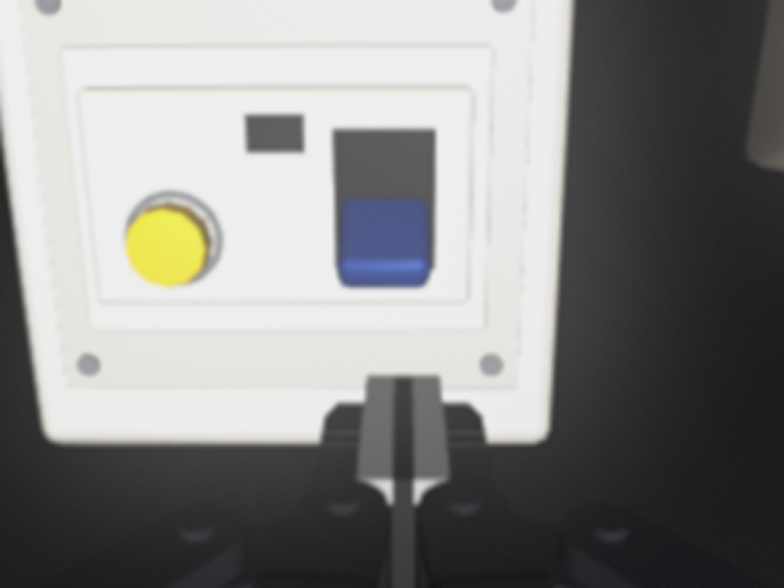

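View pics/s7.png

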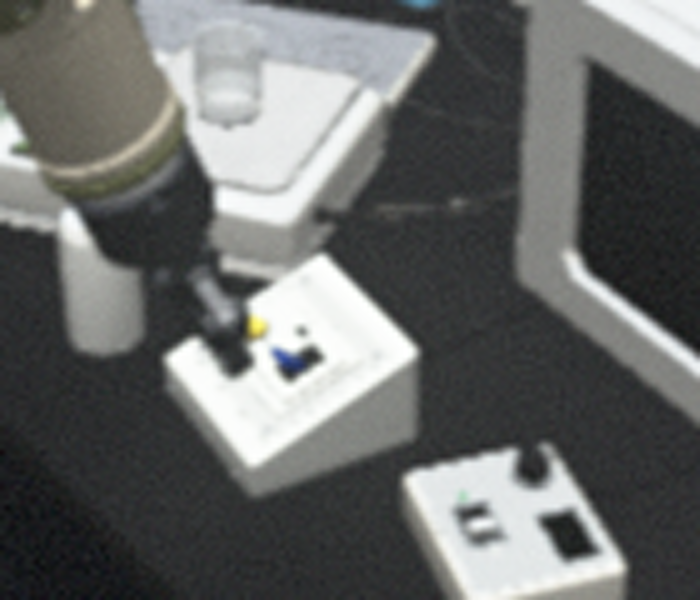

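Call:
{"op": "servo_tool", "data": {
  "motion": [
    [[-0.02,0,0.3,-0.1,0,0],[0,0,0.15,0,0,0],[0,0,0,0,0,0],[0,-0.15,0,0,0,0],[0,-0.15,0,0,0,0],[0,-0.12,0,0,0,0],[0,-0.1,0,0,0,0],[0,0,0,0,0,0]]
  ]
}}

```text
clock: 5.35
position: [0.3465, -0.2129, 0.226]
ee_rot: [-0.635, 0.753, -0.136, 0.11]
ft_force: [-5.4, 0.5, 1.3]
grip_width: 0.004
```

```bash
python3 - <<'E'
from h import *
np.set_printoptions(suppress=True,precision=4)
w=cams.camera("wrist");save(w,"w8.png",(140,120,420,330),2.8)
s=cams.camera("scene");save(s,"s8.png",(220,180,360,300),5)
need(lev(-.004,.011),Rt=tilt())
E
```

```text
P [ 0.3464 -0.2129  0.2259] shift units [-0.     0.045  0.081] turn units [-0.039 -0.083  0.028]
```

View pics/w8.png

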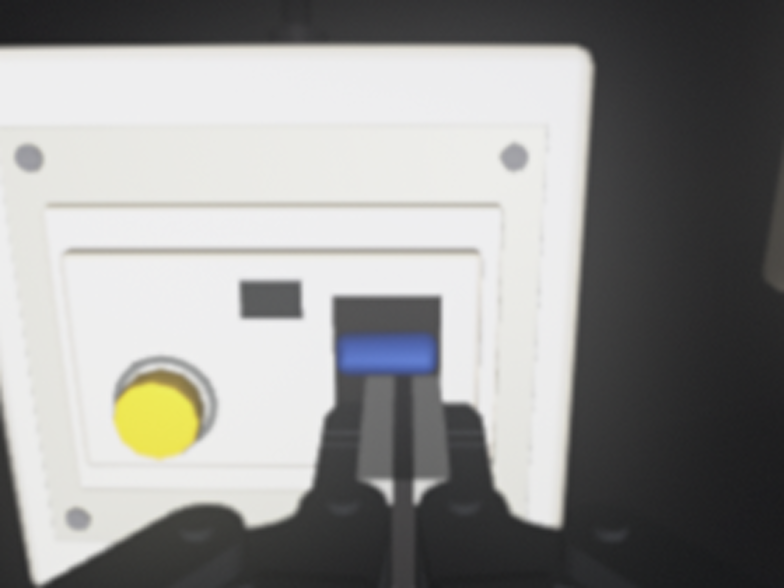

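View pics/s8.png

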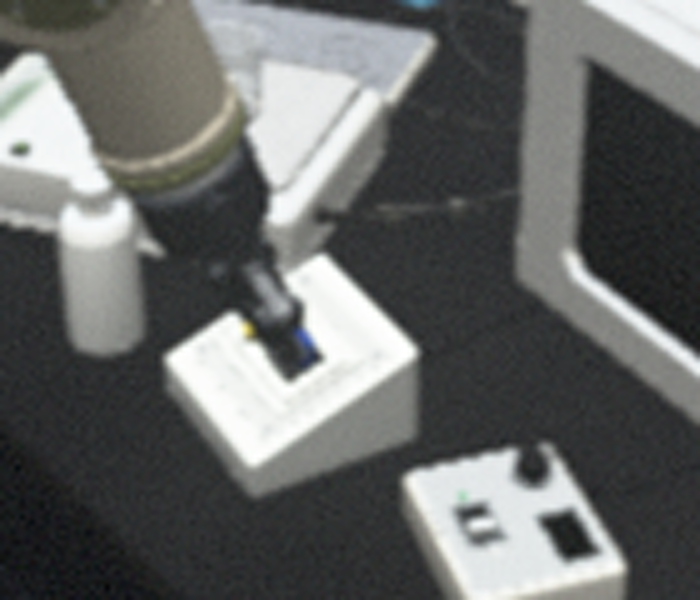

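Call:
{"op": "servo_tool", "data": {
  "motion": [
    [[0,0.2,0,0,0,0],[0,0.2,0,0,0,0],[0,0,-0.4,0,0,0],[0,0,-0.6,0,0,0],[0,0,-0.8,0,0,0],[0,0,-0.3,0,0,0],[0,0,0,0,0,0]]
  ],
  "jaw": 0
}}

```text
clock: 6.15
position: [0.2878, -0.2016, 0.3195]
ee_rot: [-0.635, 0.753, -0.136, 0.111]
ft_force: [0.2, -0.2, 0.0]
grip_width: 0.997
```

```bash
python3 - <<'E'
from h import *
np.set_printoptions(suppress=True,precision=4)
w=cams.camera("wrist");save(w,"w9.png",None,1.4)
c=cams.camera("top");save(c,"t9.png",(80,120,340,300),3)
need([.40,.30,.35],yaw=np.radians(-57))
E
```

```text
P [ 0.288  -0.2014  0.3176] shift units [-10.259  -0.716  -0.484] turn units [-3.806 -1.554 -8.453]
```

View pics/w9.png

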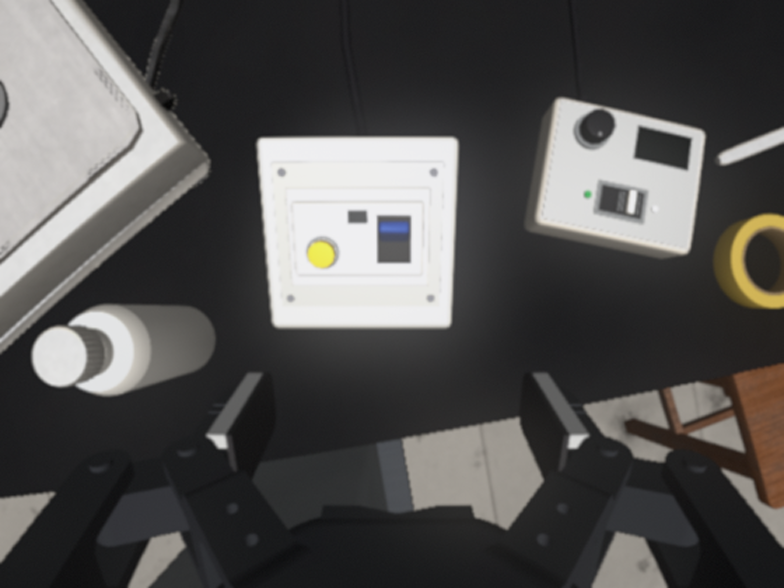

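View pics/t9.png

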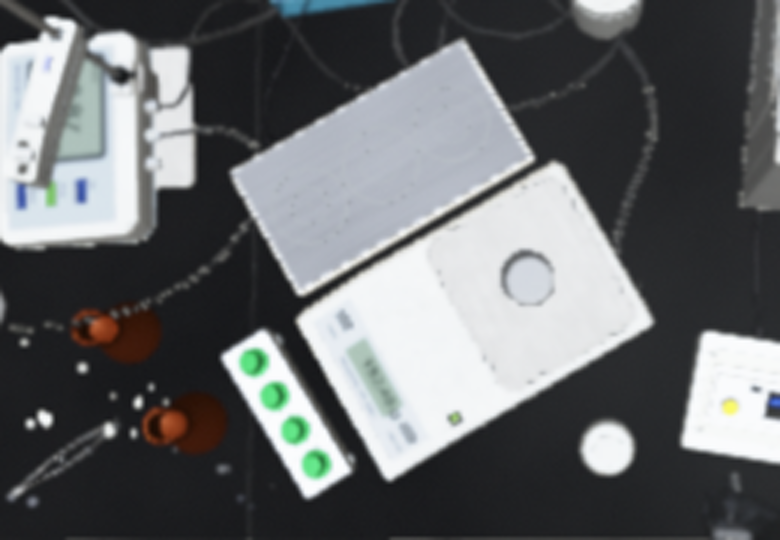

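Call:
{"op": "servo_tool", "data": {
  "motion": [
    [[-0.6,0,-0.3,-0.42,-0.17,-0.94],[-0.9,-0.1,-0.2,-0.42,-0.17,-0.94],[-0.9,-0.2,-0.1,-0.42,-0.17,-0.94],[-0.9,-0.3,0,-0.42,-0.17,-0.94],[-0.8,-0.4,0,-0.42,-0.17,-0.94],[-0.8,-0.5,0,-0.42,-0.17,-0.94],[-0.8,-0.6,0,-0.42,-0.17,-0.94],[-0.7,-0.6,0,-0.42,-0.17,-0.94],[-0.7,-0.7,0,-0.42,-0.17,-0.94],[0,0,0,0,0,0]]
  ]
}}

```text
clock: 7.25
position: [0.3793, 0.2057, 0.3483]
ee_rot: [0.886, -0.464, -0.014, 0.0]
ft_force: [-0.6, -0.4, -1.1]
grip_width: 1.002
```

```bash
python3 - <<'E'
from h import *
np.set_printoptions(suppress=True,precision=4)
w=cams.camera("wrist");save(w,"w10.png",None,1.4)
need([.36,.30,.33],yaw=np.radians(-53))
E
```

```text
P [0.3788 0.2034 0.3481] shift units [-1.796 -0.79   0.391] turn units [ 0.155  0.261 -0.493]
```

View pics/w10.png

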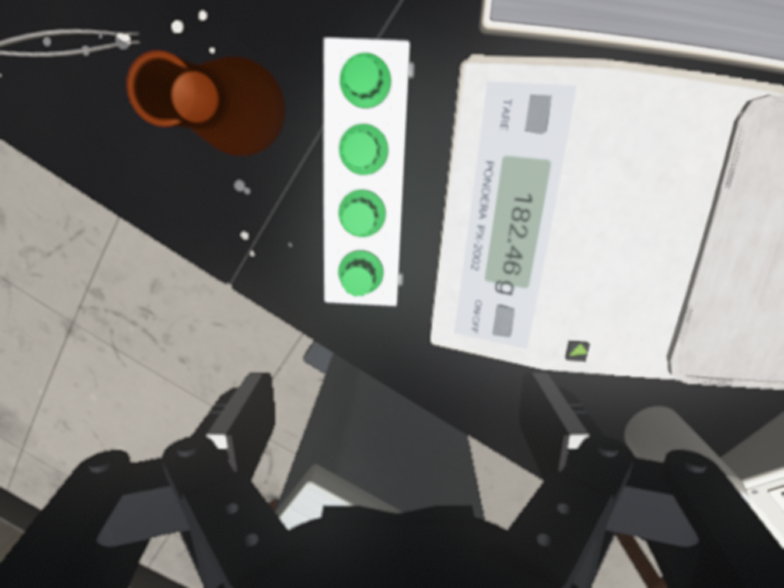

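```bash
python3 - <<'E'
from h import *
np.set_printoptions(suppress=True,precision=4)
w=cams.camera("wrist")
print("grip tops",onz(w,np.array([(366,75),(361,147),(358,213),(357,278)])/1.4,.058))
print("flange",onz(w,np.array([(366,80),(363,150),(362,214),(361,274)])/1.4,.037))
print("rack c",onz(w,np.array([(323,38),(409,41),(397,306),(324,302)])/1.4,.034))
print("mouth",onz(w,np.array([(163,88)])/1.4,.105))
E
```

```text
grip tops [[0.4634 0.2888 0.058 ]
 [0.4298 0.2701 0.058 ]
 [0.3969 0.2508 0.058 ]
 [0.3623 0.2292 0.058 ]]
flange [[0.4627 0.2906 0.037 ]
 [0.4278 0.2699 0.037 ]
 [0.3941 0.2486 0.037 ]
 [0.3596 0.227  0.037 ]]
rack c [[0.4681 0.3252 0.034 ]
 [0.4952 0.2819 0.034 ]
 [0.3536 0.1933 0.034 ]
 [0.3266 0.2371 0.034 ]]
mouth [[0.4029 0.3581 0.105 ]]
```

Call:
{"op": "servo_tool", "data": {
  "motion": [
    [[-0.8,-0.3,0,0.1,0.2,-0.4],[-0.8,-0.4,0,0,0,0],[-0.2,0,0,0,0,0],[0,0,0,0,0,0]]
  ]
}}

```text
clock: 7.75
position: [0.3551, 0.2922, 0.3456]
ee_rot: [0.89, -0.456, -0.001, 0.004]
ft_force: [0.7, 0.1, -0.1]
grip_width: 0.999
```

```bash
python3 - <<'E'
from h import *
np.set_printoptions(suppress=True,precision=4)
w=cams.camera("wrist");save(w,"w11.png",None,1.4)
c=cams.camera("top");save(c,"t11.png",(80,210,200,290),6)
need([.36,.30,.33],yaw=np.radians(-53))
E
```

```text
P [0.356  0.291  0.3458] shift units [-0.101 -0.172  0.315] turn units [ 0.084 -0.019 -0.272]
```

View pics/w11.png

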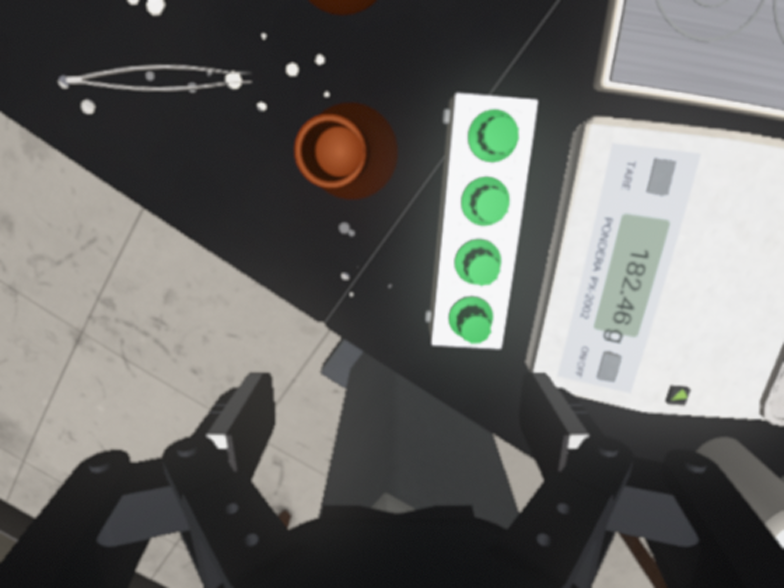

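View pics/t11.png

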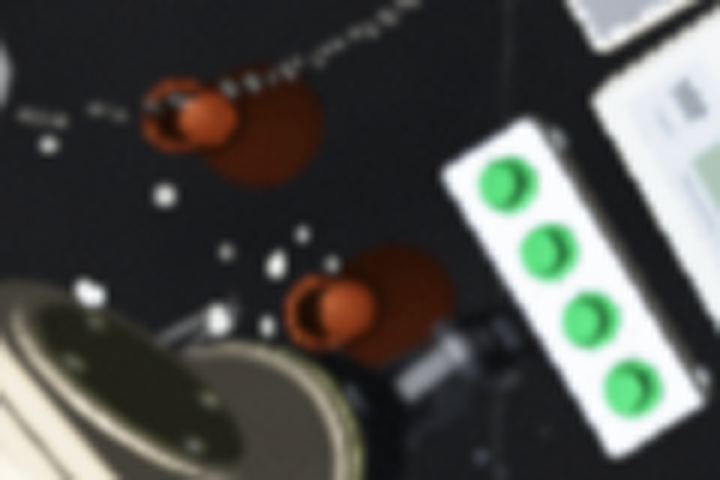

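```bash
python3 - <<'E'
from h import *
np.set_printoptions(suppress=True,precision=4)
w=cams.camera("wrist");c=cams.camera("top")
print("B mouth w",onz(w,np.array([(330,151)])/1.4,.105))
print("B mouth t, A mouth t",onz(c,np.array([(320,313),(178,116)])/6+[80,210]-.4,.105), "bases",onz(c,np.array([(397,303),(264,126)])/6+[80,210]-.4,.009))
print("w base B",onz(w,np.array([(351,150)])/1.4,.009))
need([.4005,.3605,.30],yaw=np.radians(-53))
E
```

```text
B mouth w [[0.4032 0.3613 0.105 ]]
B mouth t, A mouth t [[0.3991 0.3637 0.105 ]
 [0.4923 0.4343 0.105 ]] bases [[0.4008 0.3604 0.009 ]
 [0.4919 0.4318 0.009 ]]
w base B [[0.4041 0.3617 0.009 ]]
P [0.3565 0.2907 0.3461] shift units [-0.626 -1.533  0.911] turn units [ 0.078 -0.023 -0.287]
```

Call:
{"op": "servo_tool", "data": {
  "motion": [
    [[-0.3,-0.7,0.2,0,0,-0.28],[-0.3,-0.7,0.3,0,0,0],[0,-0.1,0.3,0,0,0],[0,0,0,0,0,0]]
  ]
}}

```text
clock: 8.35
position: [0.4052, 0.3548, 0.3058]
ee_rot: [0.892, -0.452, 0.006, 0.004]
ft_force: [-0.1, -0.8, 0.1]
grip_width: 1.001
```

```bash
python3 - <<'E'
from h import *
np.set_printoptions(suppress=True,precision=4)
w=cams.camera("wrist");save(w,"w12.png",None,1.4)
need([.4025,.3612,.243],yaw=np.radians(-53))
E
```

```text
P [0.4051 0.3549 0.3069] shift units [-0.151 -0.034  1.276] turn units [ 0.008 -0.167 -0.157]
```

View pics/w12.png

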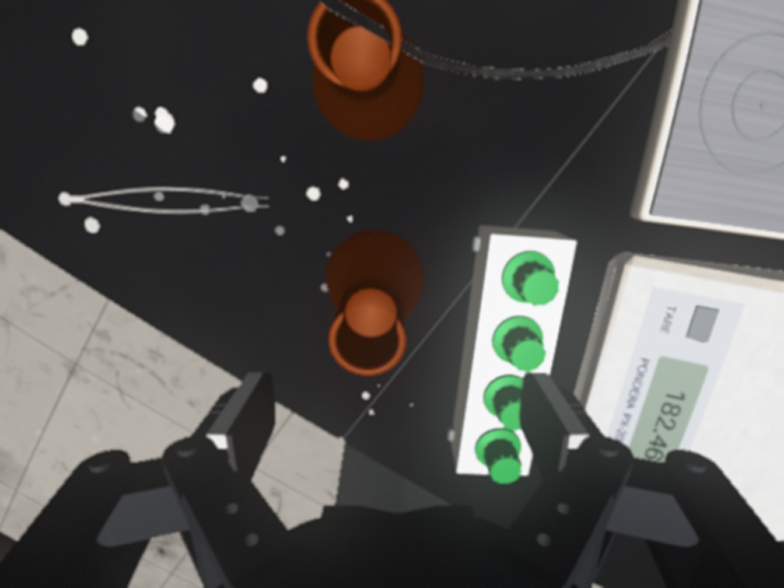

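```bash
python3 - <<'E'
from h import *
np.set_printoptions(suppress=True,precision=4)
w=cams.camera("wrist")
print(onz(w,np.array([(367,338)])/1.4,.105),onz(w,np.array([(375,278)])/1.4,.009),"A",onz(w,np.array([(355,42)])/1.4,.105),onz(w,np.array([(368,85)])/1.4,.009))
E
```

```text
[[0.4022 0.3638 0.105 ]] [[0.4022 0.3636 0.009 ]] A [[0.4942 0.4336 0.105 ]] [[0.4937 0.4335 0.009 ]]
```

Call:
{"op": "servo_tool", "data": {
  "motion": [
    [[-0.15,-0.04,0.3,0,-0.1,-0.1],[0,0,0.3,0,0,0],[0,0,0.3,0,0,0],[0,0,0,0,0,0]]
  ]
}}

```text
clock: 8.85
position: [0.4024, 0.36, 0.2613]
ee_rot: [0.893, -0.449, 0.005, 0.0]
ft_force: [-0.2, -0.7, 0.7]
grip_width: 0.997
```

```bash
python3 - <<'E'
from h import *
np.set_printoptions(suppress=True,precision=4)
w=cams.camera("wrist");save(w,"w13.png",None,1.4)
need([.4025,.3612,.243],yaw=np.radians(-53))
E
```

```text
P [0.4026 0.3603 0.2623] shift units [-0.019 -0.008  0.387] turn units [-0.05  -0.102 -0.082]
```

View pics/w13.png

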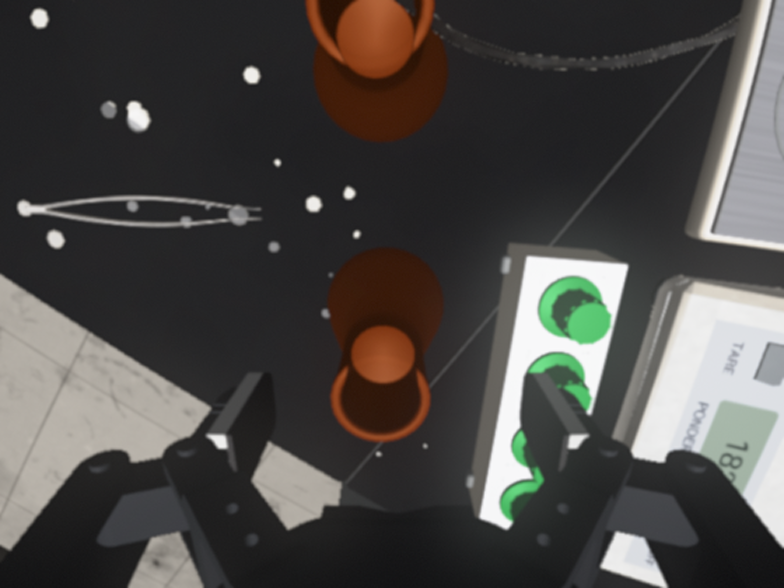

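Call:
{"op": "servo_tool", "data": {
  "motion": [
    [[-0.07,-0.05,0.2,0,-0.1,-0.1],[0,0,0.2,0,0,0],[0,0,0,0,0,0]]
  ]
}}

```text
clock: 9.2
position: [0.4029, 0.365, 0.2413]
ee_rot: [0.895, -0.445, 0.001, -0.003]
ft_force: [-0.0, 0.1, 0.5]
grip_width: 1.004
```

Call:
{"op": "servo_tool", "data": {
  "motion": [
    [[0,0,0,0,0,0],[0,0,0,0,0,0],[0,0,0,0,0,0],[0,0,0,0,0,0],[0,0,0,0,0,0]]
  ],
  "jaw": 255,
  "force": 60
}}

```text
clock: 9.7
position: [0.403, 0.3655, 0.2421]
ee_rot: [0.895, -0.445, 0.001, -0.003]
ft_force: [0.2, -0.5, -1.4]
grip_width: 0.387
```

```bash
python3 - <<'E'
from h import *
np.set_printoptions(suppress=True,precision=4)
w=cams.camera("wrist");save(w,"w14.png",None,1.4)
print(status.get_obs()["grip_width"]*85)
need([.4022,.3637,.243],yaw=np.radians(-53))
E
```

```text
32.61907958163045
P [0.403  0.3655 0.2421] shift units [ 0.02   0.034 -0.018] turn units [-0.076  0.009  0.027]
```

View pics/w14.png

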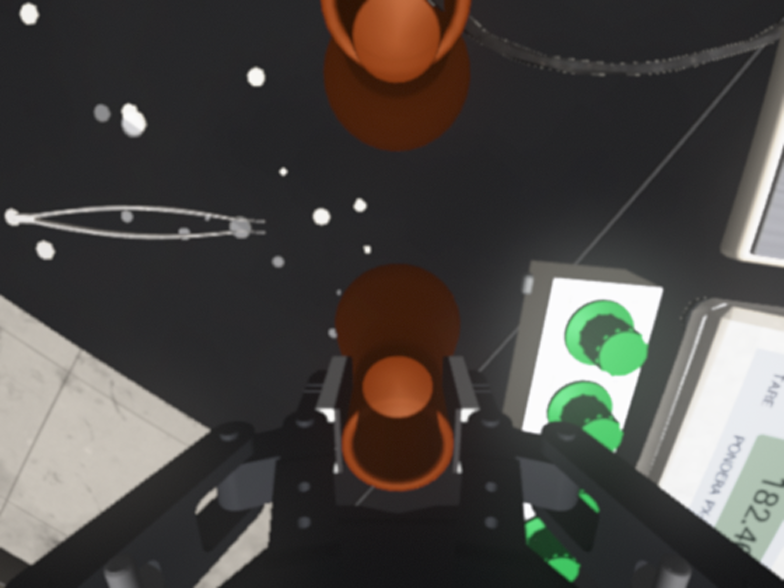

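Call:
{"op": "servo_tool", "data": {
  "motion": [
    [[0,0,-0.2,0,0,0],[0,0,-0.5,0,0,0],[0,0,-0.7,0,0,0],[0,0,-0.7,0,0,0],[0,0,-0.5,0,0,0],[0,0,0,0,0,0]]
  ]
}}

```text
clock: 10.35
position: [0.4013, 0.3648, 0.379]
ee_rot: [0.896, -0.444, 0.001, -0.002]
ft_force: [0.7, 0.5, -1.6]
grip_width: 0.386
```

```bash
python3 - <<'E'
from h import *
np.set_printoptions(suppress=True,precision=4)
w=cams.camera("wrist");save(w,"w15.png",None,1.4)
print(status.get_obs()["grip_width"]*85)
P,Q=tool()
m=onz(w,np.array([(399,438)])/1.4,P[2]-.243+.105)[0];print("mouth in tool",Q.inv().apply(m-P))
need([.7036,.0977,.36],yaw=np.radians(-53))
E
```

```text
32.32043686259768
mouth in tool [0.0016 0.002  0.138 ]
P [0.4012 0.3644 0.3774] shift units [ 7.907 -1.587  0.346] turn units [-0.031  0.01   0.047]
```

View pics/w15.png

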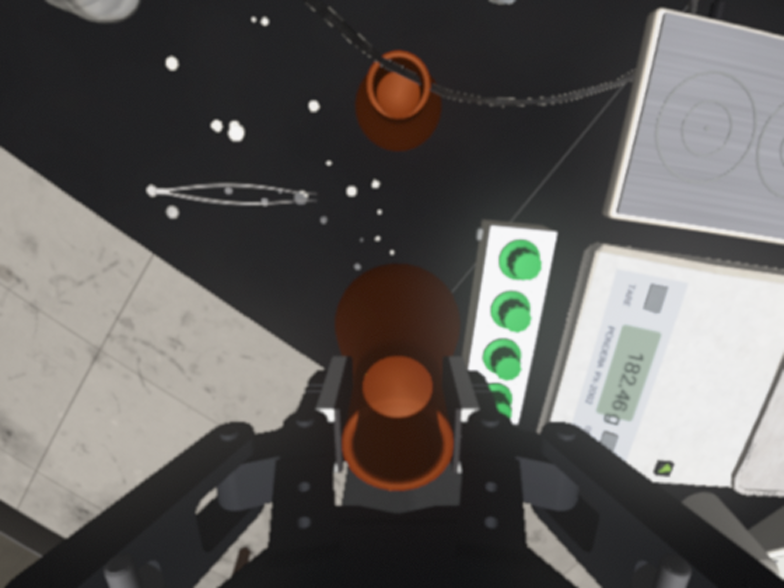

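Call:
{"op": "servo_tool", "data": {
  "motion": [
    [[0.5,-0.1,0,0,0,0],[0.8,-0.2,0,0,0,0],[0.8,-0.2,0,0,0,0],[0.8,-0.2,0,0,0,0],[0.8,-0.2,0,0,0,0],[0.8,-0.2,0,0,0,0],[0.8,-0.2,0,0,0,0],[0.5,0,0,0,0,0],[0,0,0,0,0,0]]
  ]
}}

```text
clock: 11.3
position: [0.6344, 0.1648, 0.3658]
ee_rot: [0.897, -0.442, -0.003, 0.005]
ft_force: [-0.3, 0.4, -1.3]
grip_width: 0.384
```

```bash
python3 - <<'E'
from h import *
np.set_printoptions(suppress=True,precision=4)
w=cams.camera("wrist");save(w,"w16.png",None,1.4)
print(status.get_obs()["grip_width"]*85)
need([.7036,.0977,.36],yaw=np.radians(-53))
E
```

```text
33.039972418028455
P [0.6334 0.1664 0.3657] shift units [ 1.947 -0.274  0.105] turn units [0.132 0.034 0.131]
```

View pics/w16.png

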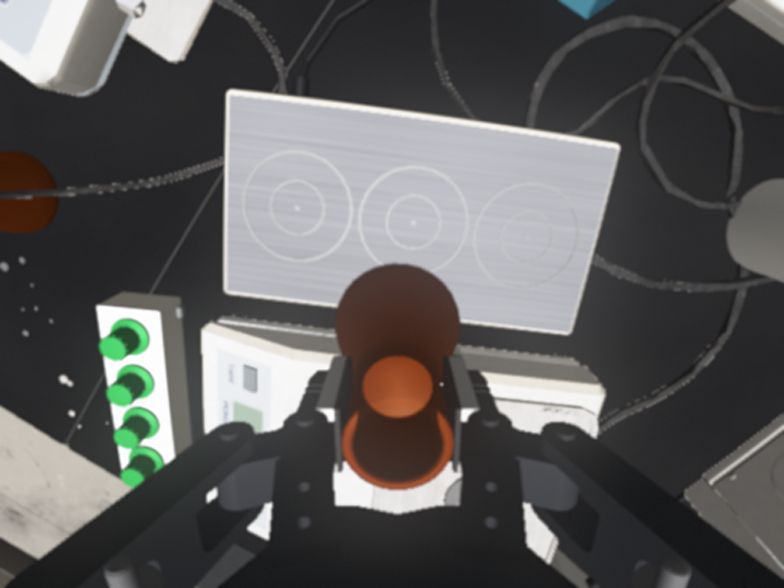

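Ring centres are visible at zoomed (297,208), (414,222) and (527,238).

```bash
python3 - <<'E'
from h import *
np.set_printoptions(suppress=True,precision=4)
w=cams.camera("wrist")
p=onz(w,np.array([(297,208),(414,222.5),(527,238)])/1.4,.024);print(p,np.linalg.norm(p[1:]-p[:-1],axis=1))
P,Q=tool()
m=p[2].copy(); off=Q.apply([.0016,.002,0]); 
t=[m[0]-off[0],m[1]-off[1],.33];print(t);need(t,yaw=np.radians(-53))
E
```

```text
[[0.6204 0.2473 0.024 ]
 [0.6635 0.174  0.024 ]
 [0.7055 0.1013 0.024 ]] [0.085 0.084]
[np.float64(0.7061339175688768), np.float64(0.10379838783722753), 0.33]
P [0.6322 0.1683 0.3663] shift units [ 1.928 -0.384  0.716] turn units [0.124 0.04  0.163]
```

Call:
{"op": "servo_tool", "data": {
  "motion": [
    [[0.7,-0.2,0.1,0.1,0,0.1],[0.7,-0.1,0.2,0,0,0],[0.5,-0.1,0.2,0,0,0],[0,0,0.2,0,0,0],[0,0,0,0,0,0]]
  ]
}}

```text
clock: 11.9
position: [0.7033, 0.113, 0.3286]
ee_rot: [0.899, -0.438, -0.004, -0.001]
ft_force: [-0.4, 0.3, -1.9]
grip_width: 0.388
```

```bash
python3 - <<'E'
from h import *
np.set_printoptions(suppress=True,precision=4)
w=cams.camera("wrist");save(w,"w17.png",None,1.4)
c=cams.camera("top");save(c,"t17.png",(120,110,320,250),4)
need([.706,.103,.27],yaw=np.radians(-53))
E
```

```text
P [0.7035 0.1131 0.3304] shift units [0.197 0.085 1.207] turn units [0.009 0.069 0.221]
```

View pics/w17.png

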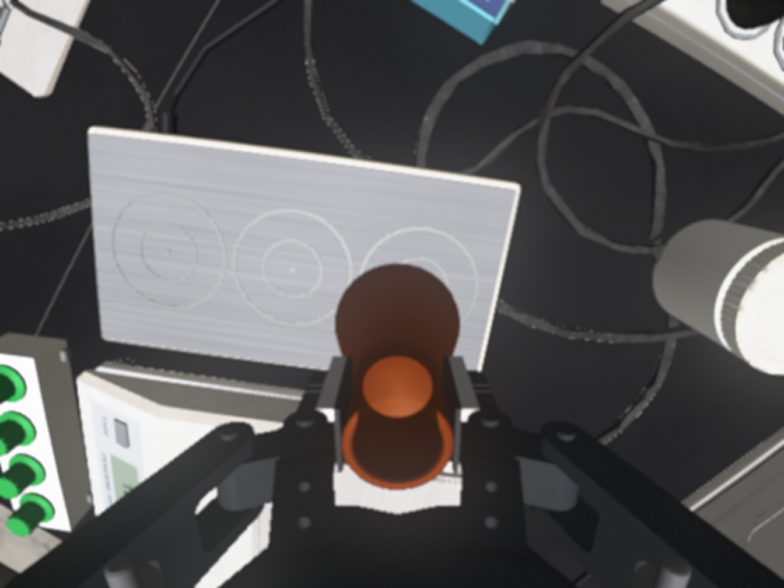

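```bash
python3 - <<'E'
from h import *
np.set_printoptions(suppress=True,precision=4)
w=cams.camera("wrist")
p=onz(w,np.array([(170,251),(292,270)])/1.4,.024);print(p,2*p[1]-p[0])
E
```

```text
[[0.6242 0.2451 0.024 ]
 [0.6643 0.1724 0.024 ]] [0.7044 0.0997 0.024 ]
```

Call:
{"op": "servo_tool", "data": {
  "motion": [
    [[0.2,0.08,0.3,0,0,0.2],[0,0,0.3,0,0,0],[0,0,0.3,0,0,0],[0,0,0,0,0,0]]
  ]
}}

```text
clock: 12.45
position: [0.7055, 0.1039, 0.2835]
ee_rot: [0.896, -0.445, -0.002, -0.001]
ft_force: [-0.1, -1.0, -1.9]
grip_width: 0.384
```

```bash
python3 - <<'E'
from h import *
np.set_printoptions(suppress=True,precision=4)
w=cams.camera("wrist");save(w,"w18.png",None,1.4)
c=cams.camera("top");save(c,"t18.png",(120,110,320,250),4)
need([.706,.103,.267],yaw=np.radians(-53))
E
```

```text
P [0.706  0.1045 0.286 ] shift units [0.025 0.018 0.38 ] turn units [-0.042  0.043  0.033]
```

View pics/w18.png

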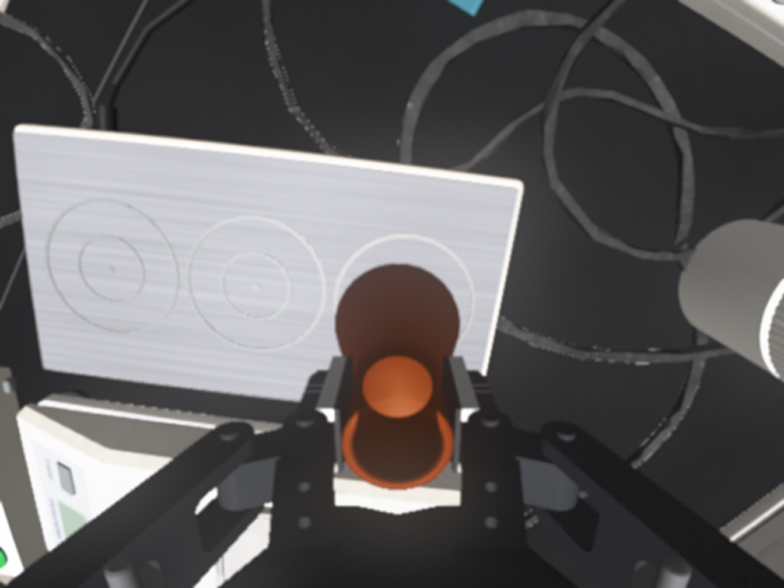

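View pics/t18.png

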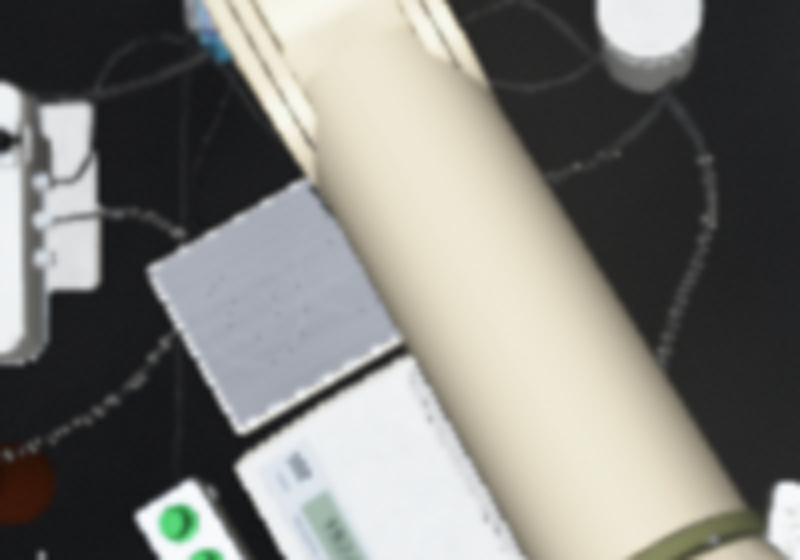

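```bash
python3 - <<'E'
from h import *
np.set_printoptions(suppress=True,precision=4)
w=cams.camera("wrist")
p=onz(w,np.array([(112,269),(255,287)])/1.4,.024);r=2*p[1]-p[0];d=(p[1]-p[0]);r=p[1]+.084*d/np.linalg.norm(d)
P,Q=tool()
b=onz(w,np.array([(397.5,325)])/1.4,P[2]-.242+.006)[0]
print(p,r,"flask",b,"move tool units",Q.inv().apply(r-b)/.05)
E
```

```text
[[0.6225 0.247  0.024 ]
 [0.6642 0.174  0.024 ]] [0.7059 0.1011 0.024 ] flask [0.7036 0.1019 0.0509] move tool units [ 0.0427 -0.0249  0.5384]
```

Call:
{"op": "servo_tool", "data": {
  "motion": [
    [[0.03,0,0.15,0,0,0],[0,0,0.12,0,0,0],[0,0,0.06,0,0,0],[0,0,0.03,0,0,0]]
  ]
}}

```text
clock: 13.0
position: [0.7076, 0.1039, 0.2692]
ee_rot: [0.896, -0.445, 0.001, -0.004]
ft_force: [-0.1, -0.3, -0.8]
grip_width: 0.383
```

Call:
{"op": "servo_tool", "data": {
  "motion": [
    [[0,0,0.04,0,0,0],[0,0,0.03,0,0,0]]
  ]
}}

```text
clock: 13.2
position: [0.7077, 0.1041, 0.266]
ee_rot: [0.896, -0.445, 0.001, -0.004]
ft_force: [-3.7, -0.9, 9.4]
grip_width: 0.388
```

Call:
{"op": "servo_tool", "data": {
  "motion": [
    [[0,0,0,0,0,0],[0,0,0,0,0,0],[0,0,0,0,0,0],[0,0,0,0,0,0],[0,0,0,0,0,0],[0,0,-0.4,0,0,0],[0,0,-0.6,0,0,0],[0,0,-0.8,0,0,0],[0,0,-0.6,0,0,0],[0,0,0,0,0,0]]
  ],
  "jaw": 0
}}

```text
clock: 14.2
position: [0.7068, 0.1032, 0.3897]
ee_rot: [0.896, -0.445, 0.0, -0.004]
ft_force: [-0.5, 0.2, 0.2]
grip_width: 1.001
```

```bash
python3 - <<'E'
from h import *
np.set_printoptions(suppress=True,precision=4)
w=cams.camera("wrist");save(w,"w19.png",None,1.4)
need([.493,.433,.36],yaw=np.radians(-53))
E
```

```text
P [0.7067 0.103  0.3875] shift units [-7.838 -0.583  0.585] turn units [-0.057  0.046  0.04 ]
```

View pics/w19.png

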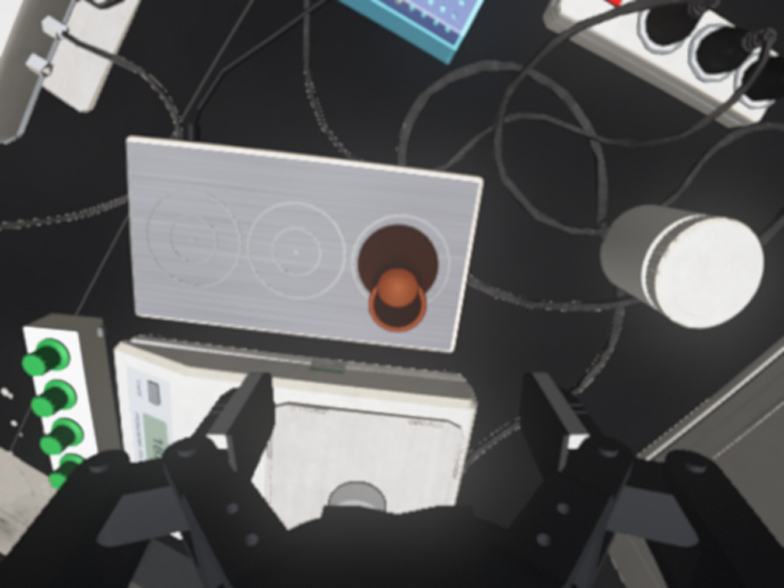

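Call:
{"op": "servo_tool", "data": {
  "motion": [
    [[-0.5,0,0,0,0,0],[-0.8,-0.1,0,0,0,0],[-0.9,-0.1,0,0,0,0],[-0.9,0,0,0,0,0],[-0.9,0,0,0,0,0],[-0.9,0,0,0,0,0],[-0.9,0,0,0,0,0],[-0.9,0,0,0,0,0],[-0.6,0,0,0,0,0],[0,0,0,0,0,0]]
  ]
}}

```text
clock: 15.25
position: [0.4862, 0.4067, 0.3754]
ee_rot: [0.895, -0.447, -0.005, 0.003]
ft_force: [-1.1, 0.8, -0.5]
grip_width: 1.003
```

```bash
python3 - <<'E'
from h import *
np.set_printoptions(suppress=True,precision=4)
w=cams.camera("wrist");save(w,"w20.png",None,1.4)
need([.493,.433,.36],yaw=np.radians(-53))
E
```

```text
P [0.4879 0.405  0.3751] shift units [-0.386 -0.42   0.299] turn units [ 0.114  0.049 -0.045]
```

View pics/w20.png

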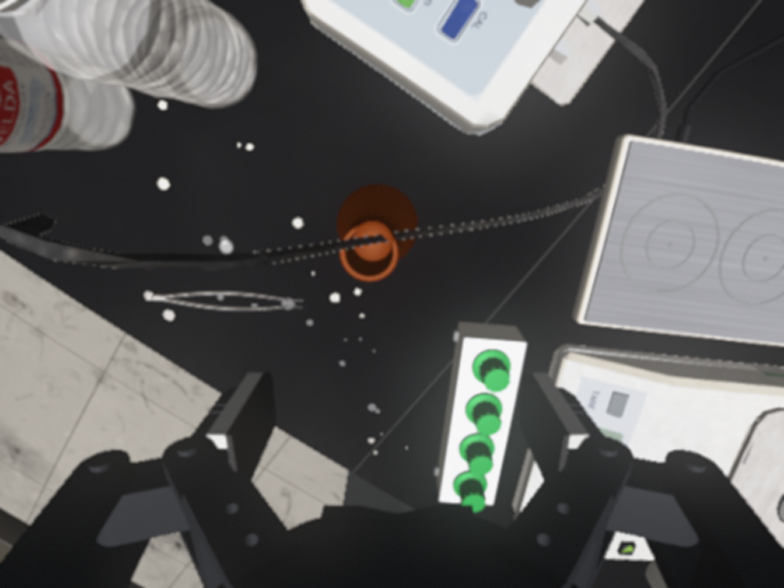

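```bash
python3 - <<'E'
from h import *
np.set_printoptions(suppress=True,precision=1)
w=cams.camera("wrist");c=cams.camera("top")
u=np.array([(40,117),(105,108),(160,103),(230,87),(290,70),(340,45),(410,5)])/6+[80,210]-.4
for z in(0.004,.05,.1,.13,.16): print(z,(proj(w,onz(c,u,z))*1.4).tolist())
print("A mouth/base",onz(w,np.array([(370,251)])/1.4,.105).round(4),onz(w,np.array([(377,223)])/1.4,.009).round(4))
E
```

```text
0.004 [[248.5259576748618, 128.4687902038252], [289.67923783853513, 151.26600684549425], [322.9481450740251, 171.8237783471264], [367.8135319798204, 192.09220608639228], [406.6725387897526, 207.39105627730257], [442.7161145004213, 214.12731554128098], [494.52718140056083, 220.8670174612387]]
0.05 [[253.18410921948959, 149.94424842607637], [298.3371738467436, 174.80109100966223], [334.7065309248834, 197.1076852159809], [383.61390559065256, 219.0241142548948], [425.82404883794936, 235.48768405135857], [464.95141034279453, 242.71768111299244], [521.0417355192984, 249.9002119576115]]
0.1 [[260.11914021449667, 181.5582274145443], [311.07323086733055, 209.2943049302726], [351.8779193223252, 233.99330232533072], [406.5059059551661, 258.107253903908], [453.38954828785603, 276.0712551958098], [496.7990496738143, 283.89018009709594], [558.743315521466, 291.52757230790644]]
0.13 [[265.71540571710557, 206.77703479084744], [321.21939413972285, 236.66913986328316], [365.44793477460894, 263.1120191317677], [424.4371070412182, 288.7727672522012], [474.8213914370445, 307.74168882317906], [521.4199270515787, 315.90320800742063], [587.6399242326778, 323.71970632558333]]
0.16 [[272.9551739555037, 239.0399756799475], [334.17486632532956, 271.4943742808275], [382.6302238479944, 299.9437407503763], [446.9293976229187, 327.30303242755275], [501.49108350809183, 347.2985219982526], [551.8671217512718, 355.72206993346475], [623.030104729217, 363.5104882150052]]
A mouth/base [[0.5 0.4 0.1]] [[0.5 0.4 0. ]]
```

```bash
python3 - <<'E'
from h import *
np.set_printoptions(suppress=True,precision=4)
w=cams.camera("wrist")
a=onz(w,np.array([(370,251)])/1.4,.105);b=onz(w,np.array([(377,223)])/1.4,.009);print(a,b)
m=(a+b)[0]/2
need([m[0],m[1],.29],yaw=np.radians(-53))
E
```

```text
[[0.5017 0.4286 0.105 ]] [[0.5018 0.4294 0.009 ]]
P [0.4917 0.4016 0.3754] shift units [-0.318 -0.503  1.704] turn units [ 0.106  0.029 -0.129]
```

```bash
cat >>h.py <<'E'
import pickle
def snap(name,fn,box=None,k=1):
    c=cams.camera(name);pickle.dump((c,tool()[0],tool()[1].as_quat()),open("pics/"+fn+".pkl","wb"));save(c,fn+".png",box,k);return c
def load(fn):
    c,P,q=pickle.load(open("pics/"+fn+".pkl","rb"));return c,P,R.from_quat(q)
E
python3 - <<'E'
from h import *
for i in range(2): 
    print(tool()[0],status.get_obs()["joint_velocities"].round(3)); snap("wrist","w21",None,1.4)
need([.493,.433,.29],yaw=np.radians(-53))
E
```

```text
[0.49168107 0.40161357 0.37537696] [ 0.012 -0.002  0.005 -0.008 -0.002  0.001 -0.001]
[0.49192147 0.40140144 0.37553044] [ 0.005 -0.002 -0.002 -0.003 -0.002 -0.001 -0.002]
P [0.4919 0.4014 0.3757] shift units [-0.492 -0.407  1.711] turn units [ 0.102  0.032 -0.139]
```

View pics/w21.png

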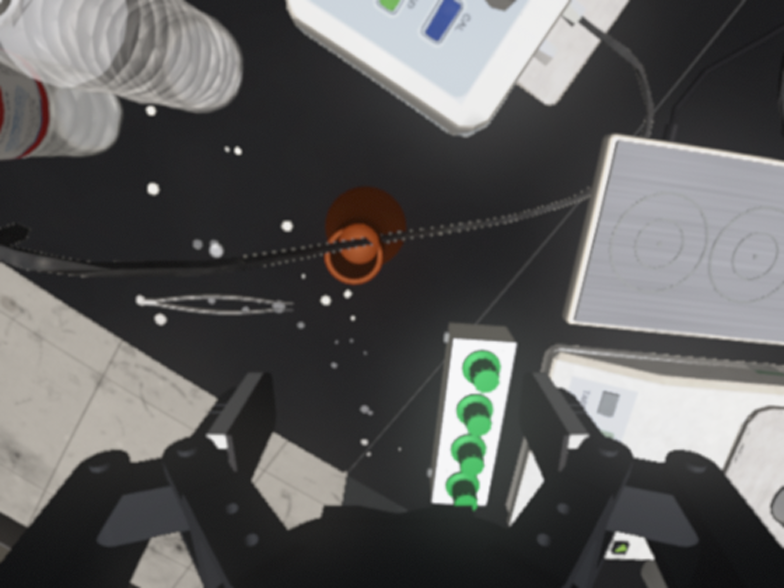

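```bash
python3 - <<'E'
from h import *
np.set_printoptions(suppress=True,precision=4)
w,P,Q=load("w21")
a=onz(w,np.array([(355,254)])/1.4,.105);b=onz(w,np.array([(365,224)])/1.4,.009);print(a,b)
p=onz(w,np.array([(659,243),(755,257)])/1.4,.024);print("places",p)
m=(a+b)[0]/2
need([m[0],m[1],.29],yaw=np.radians(-53))
E
```

```text
[[0.4962 0.4337 0.105 ]] [[0.4967 0.4358 0.009 ]]
places [[0.623  0.2455 0.024 ]
 [0.6643 0.1717 0.024 ]]
P [0.4919 0.4014 0.3757] shift units [-0.479 -0.483  1.711] turn units [ 0.102  0.032 -0.139]
```

Call:
{"op": "servo_tool", "data": {
  "motion": [
    [[-0.25,-0.25,0.3,0.1,0,-0.13],[-0.23,-0.23,0.4,0,0,0],[0,0,0.4,0,0,0],[0,0,0.3,0,0,0],[0,0,0,0,0,0],[0,0,0,0,0,0],[0,0,0,0,0,0]]
  ]
}}

```text
clock: 16.25
position: [0.5037, 0.4299, 0.304]
ee_rot: [0.892, -0.452, 0.0, -0.001]
ft_force: [-0.4, -0.7, -0.9]
grip_width: 0.998
```

```bash
python3 - <<'E'
from h import *
snap("wrist","w22",None,1.4)
need([.4955,.434,.243],yaw=np.radians(-53))
E
```

```text
P [0.5038 0.4299 0.3043] shift units [-0.164  0.089  1.227] turn units [-0.031  0.008 -0.159]
```

View pics/w22.png

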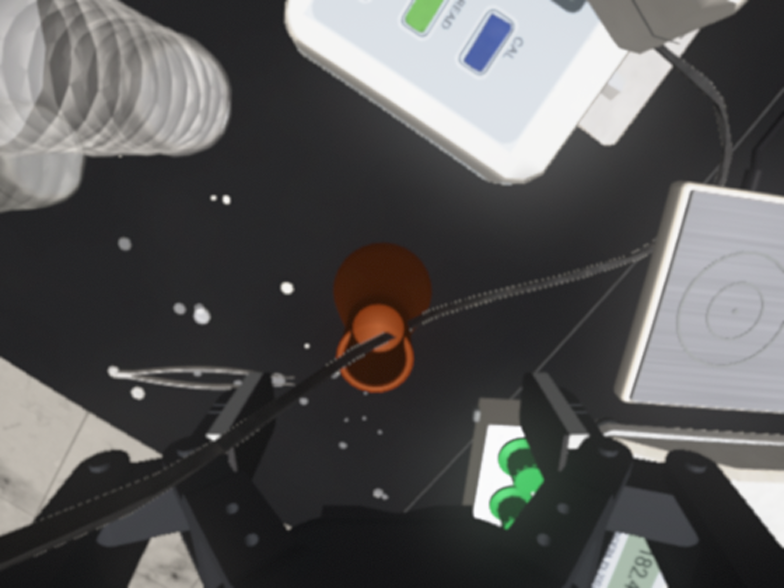

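```bash
python3 - <<'E'
from h import *
np.set_printoptions(suppress=True,precision=4)
w,P,Q=load("w22")
a=onz(w,np.array([(376,354)])/1.4,.105);b=onz(w,np.array([(382,291)])/1.4,.009);print(a,b)
m=(a+b)[0]/2
need([m[0],m[1],.243],yaw=np.radians(-53))
E
```

```text
[[0.4967 0.4346 0.105 ]] [[0.4951 0.4344 0.009 ]]
P [0.5038 0.4299 0.3043] shift units [-0.167  0.077  1.227] turn units [-0.031  0.008 -0.159]
```

Call:
{"op": "servo_tool", "data": {
  "motion": [
    [[-0.17,0.08,0.2,0,0,-0.15],[0,0,0.3,0,0,0],[0,0,0.3,0,0,0],[0,0,0.2,0,0,0],[0,0,0,0,0,0],[0,0,0,0,0,0]]
  ]
}}

```text
clock: 16.9
position: [0.4946, 0.435, 0.2504]
ee_rot: [0.895, -0.446, 0.001, -0.002]
ft_force: [-1.3, -0.4, -0.5]
grip_width: 0.996
```

```bash
python3 - <<'E'
from h import *
need([.496,.4345,.243],yaw=np.radians(-53))
E
```

```text
P [0.4946 0.435  0.2504] shift units [ 0.025 -0.016  0.148] turn units [-0.038  0.006  0.011]
```

Call:
{"op": "servo_tool", "data": {
  "motion": [
    [[0.02,-0.01,0.15,0,0,0],[0,0,0,0,0,0]]
  ]
}}

```text
clock: 17.1
position: [0.4959, 0.4344, 0.2426]
ee_rot: [0.895, -0.446, 0.001, -0.002]
ft_force: [-0.7, 0.5, 0.8]
grip_width: 0.998
```

Call:
{"op": "servo_tool", "data": {
  "motion": [
    [[0,0,0,0,0,0],[0,0,0,0,0,0],[0,0,0,0,0,0],[0,0,0,0,0,0],[0,0,0,0,0,0]]
  ],
  "jaw": 255,
  "force": 60
}}

```text
clock: 17.6
position: [0.4962, 0.4347, 0.2438]
ee_rot: [0.895, -0.446, 0.001, -0.003]
ft_force: [0.7, -0.3, -1.5]
grip_width: 0.386
```

Call:
{"op": "servo_tool", "data": {
  "motion": [
    [[0,0,-0.2,0,0,0],[0,0,-0.5,0,0,0],[0,0,-0.7,0,0,0],[0,0,-0.5,0,0,0],[0,0,0,0,0,0],[0,0,0,0,0,0]]
  ]
}}

```text
clock: 18.2
position: [0.4952, 0.4341, 0.3436]
ee_rot: [0.895, -0.446, 0.001, -0.002]
ft_force: [-0.4, -0.4, -3.3]
grip_width: 0.387
```

```bash
python3 - <<'E'
from h import *
snap("wrist","w23",None,1.4)
need([.622,.245,.36],yaw=np.radians(-53))
E
```

```text
P [0.4952 0.4341 0.3436] shift units [ 4.546  0.256 -0.333] turn units [-0.045  0.011  0.013]
```

View pics/w23.png

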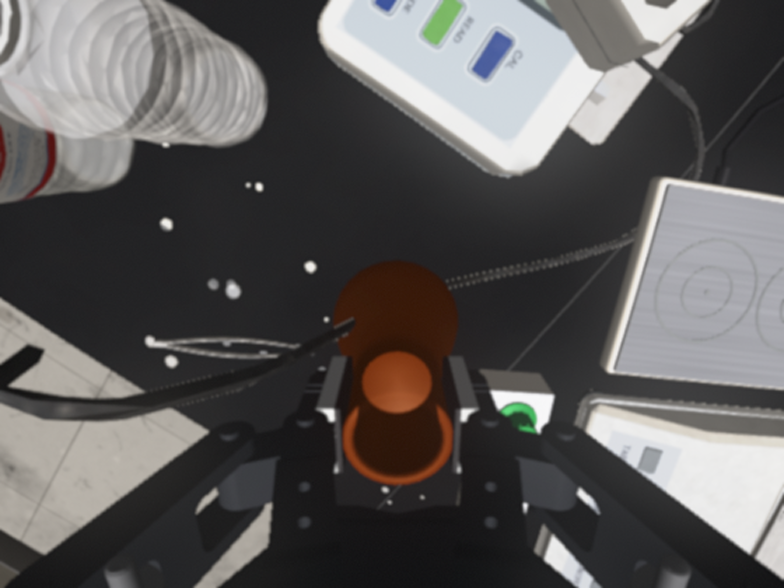

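Call:
{"op": "servo_tool", "data": {
  "motion": [
    [[0.5,0,0,0,0,0],[0.8,0.1,0,0,0,0],[0.9,0.1,0,0,0,0],[0.9,0.1,0,0,0,0],[0.6,0,0,0,0,0],[0.3,0,0,0,0,0],[0,0,0,0,0,0],[0,0,0,0,0,0],[0,0,0,0,0,0]]
  ]
}}

```text
clock: 19.15
position: [0.6036, 0.2625, 0.3331]
ee_rot: [0.897, -0.442, -0.005, 0.002]
ft_force: [0.2, 0.9, -0.8]
grip_width: 0.384
```

```bash
python3 - <<'E'
from h import *
snap("wrist","w24",None,1.4)
need([.622,.245,.29],yaw=np.radians(-53))
E
```

```text
P [0.6033 0.263  0.3332] shift units [ 0.519 -0.085  0.859] turn units [0.097 0.074 0.119]
```

View pics/w24.png

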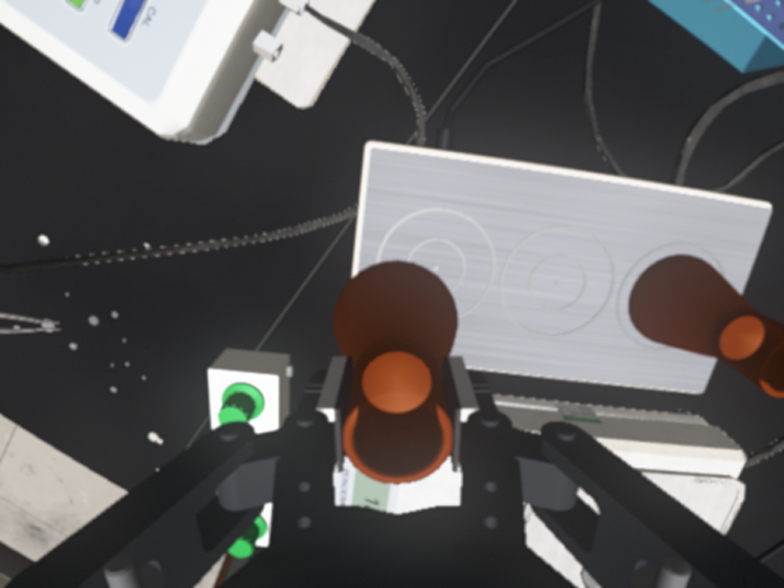

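```bash
cat >>h.py <<'E'
def flaskmove(fn,ring,base,gz=.2435,k=1.4):
    w,P,Q=load(fn); r=onz(w,np.array([ring])/k,.024)[0]
    b=onz(w,np.array([base])/k,P[2]-gz+.006)[0]
    P2,Q2=tool();print("ring",r,"flask",b,"move",Q2.inv().apply(r-b-(P2-P))/.05, "z left",(P2[2]-gz-.024)/.05)
E
python3 - <<'E'
from h import *
np.set_printoptions(suppress=True,precision=4)
flaskmove("w24",(436.5,268),(396,323))
E
```

```text
ring [0.6225 0.2447 0.024 ] flask [0.5981 0.2593 0.0957] move [ 0.5386 -0.2194  1.4279] z left 1.3131490788535332
```

Call:
{"op": "servo_tool", "data": {
  "motion": [
    [[0.3,-0.1,0.2,0.1,0.07,0.1],[0.23,-0.05,0.2,0,0,0],[0,0,0.3,0,0,0],[0,0,0.2,0,0,0],[0,0,0,0,0,0],[0,0,0,0,0,0]]
  ]
}}

```text
clock: 19.8
position: [0.6252, 0.2481, 0.2825]
ee_rot: [0.896, -0.444, -0.001, -0.0]
ft_force: [-0.8, -0.4, -1.5]
grip_width: 0.386
```

```bash
python3 - <<'E'
from h import *
snap("wrist","w25",None,1.4)
need([.623,.246,.267],yaw=np.radians(-53))
E
```

```text
P [0.6252 0.2481 0.2825] shift units [0.007 0.06  0.311] turn units [0.006 0.012 0.067]
```

View pics/w25.png

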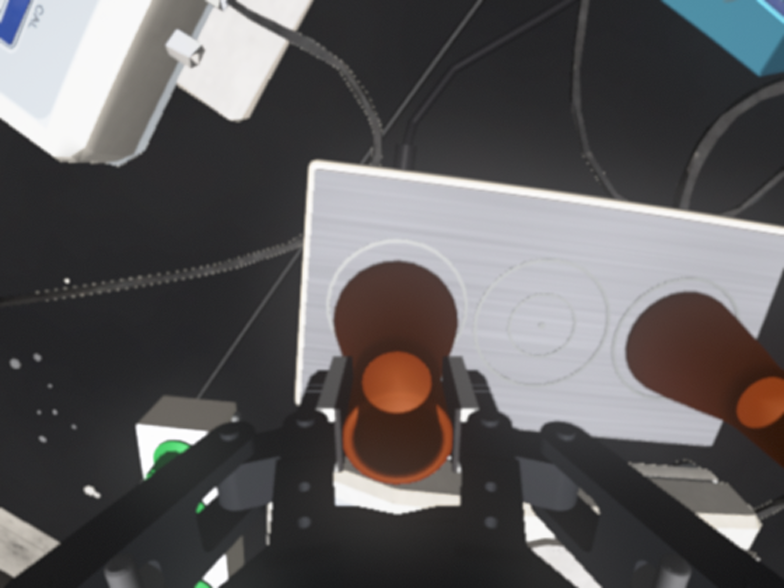

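Call:
{"op": "servo_tool", "data": {
  "motion": [
    [[0,0.03,0.12,0,0,0],[0,0,0.1,0,0,0],[0,0,0.05,0,0,0],[0,0,0.02,0,0,0]]
  ]
}}

```text
clock: 20.25
position: [0.6237, 0.2477, 0.2683]
ee_rot: [0.896, -0.443, 0.0, -0.001]
ft_force: [0.3, 0.2, -1.7]
grip_width: 0.379
```

Call:
{"op": "servo_tool", "data": {
  "motion": [
    [[0,0,0.03,0,0,0],[0,0,0.02,0,0,0]]
  ]
}}

```text
clock: 20.45
position: [0.6239, 0.2481, 0.2677]
ee_rot: [0.896, -0.443, 0.001, -0.001]
ft_force: [-3.8, -2.6, 6.8]
grip_width: 0.387
```

Contact. I'll release, rise and check both flasks.

Call:
{"op": "servo_tool", "data": {
  "motion": [
    [[0,0,0,0,0,0],[0,0,0,0,0,0],[0,0,0,0,0,0],[0,0,0,0,0,0],[0,0,0,0,0,0],[0,0,-0.4,0,0,0],[0,0,-0.7,0,0,0],[0,0,-0.8,0,0,0],[0,0,-0.6,0,0,0],[0,0,0,0,0,0],[0,0,0,0,0,0]]
  ],
  "jaw": 0
}}

```text
clock: 21.55
position: [0.6234, 0.2478, 0.3965]
ee_rot: [0.896, -0.443, 0.0, -0.001]
ft_force: [-0.5, -0.3, -0.4]
grip_width: 1.003
```

```bash
python3 - <<'E'
from h import *
snap("wrist","w26",None,1.4)
need([.40,.22,.33],yaw=np.radians(-57.5))
E
```

```text
P [0.6234 0.2479 0.3966] shift units [-2.269  3.892  1.325] turn units [-0.027  0.011  0.977]
```

View pics/w26.png

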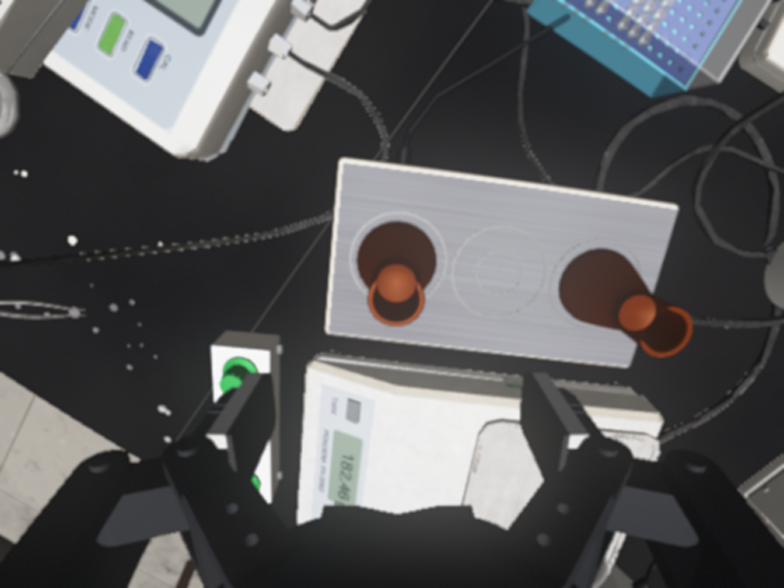

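Call:
{"op": "servo_tool", "data": {
  "motion": [
    [[-0.5,0.6,0.1,0,0,0.3],[-0.5,0.8,0.2,0,0,0.3],[-0.5,0.8,0.2,0,0,0.3],[-0.4,0.7,0.2,0,0,0],[-0.3,0.6,0.3,0,0,0],[0,0.4,0.2,0,0,0],[0,0,0,0,0,0],[0,0,0,0,0,0],[0,0,0,0,0,0]]
  ],
  "jaw": 120
}}

```text
clock: 22.5
position: [0.3908, 0.2246, 0.3236]
ee_rot: [0.876, -0.482, -0.004, 0.004]
ft_force: [-0.5, 0.2, 0.3]
grip_width: 0.528
```

```bash
python3 - <<'E'
from h import *
np.set_printoptions(suppress=True,precision=4)
w,P,Q=load("w26")
print("mouths",onz(w,np.array([(396,298),(665,328)])/1.4,.129),"bases",onz(w,np.array([(397,262),(601,289)])/1.4,.029))
snap("wrist","w27",None,1.4)
print(status.get_obs()["grip_width"]*85)
need([.40,.22,.33],yaw=np.radians(-57.5))
E
```

```text
mouths [[0.6236 0.2475 0.129 ]
 [0.7081 0.1049 0.129 ]] bases [[0.6219 0.2456 0.029 ]
 [0.7071 0.0966 0.029 ]]
45.25774727911347
P [0.3909 0.2247 0.3237] shift units [ 0.177 -0.101 -0.127] turn units [ 0.121  0.036 -0.027]
```

View pics/w27.png

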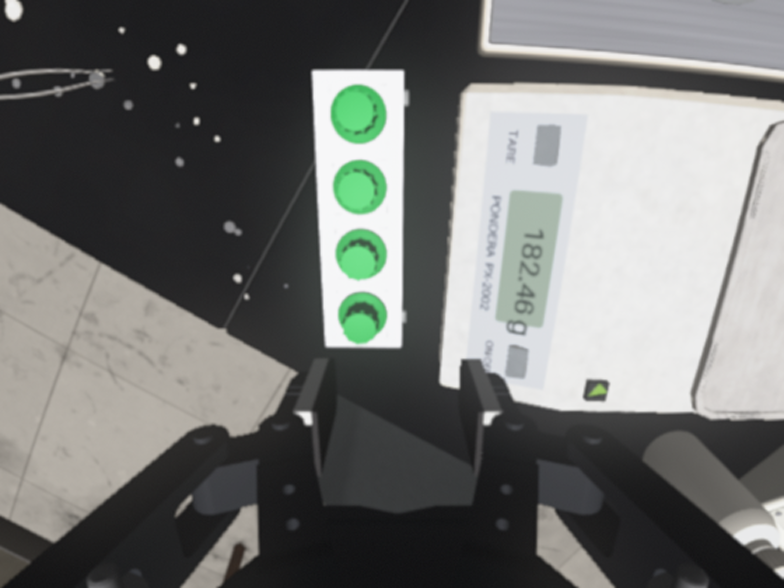

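```bash
python3 - <<'E'
from h import *
np.set_printoptions(suppress=True,precision=4)
w,P,Q=load("w27")
print("top",onz(w,np.array([(356,111),(359,186),(359,261),(361,328)])/1.4,.058))
f=onz(w,np.array([(359,114),(360.5,187),(361.5,254),(362.5,317)])/1.4,.037);print("fl",f)
print(np.degrees(np.arctan2(*(f[0]-f[3])[[1,0]])),np.linalg.norm(f[0]-f[3]))
E
```

```text
top [[0.4627 0.2944 0.058 ]
 [0.4313 0.2738 0.058 ]
 [0.3958 0.2526 0.058 ]
 [0.3613 0.2308 0.058 ]]
fl [[0.4627 0.2948 0.037 ]
 [0.4289 0.2735 0.037 ]
 [0.3949 0.2524 0.037 ]
 [0.3598 0.2308 0.037 ]]
31.88681426810427 0.1211786898193576
```

```bash
python3 - <<'E'
from h import *
need([.4627,.2937,.27],yaw=np.radians(-58.1))
E
```

```text
P [0.3909 0.2247 0.3237] shift units [-0.393 -1.962  1.055] turn units [0.121 0.035 0.093]
```

Call:
{"op": "servo_tool", "data": {
  "motion": [
    [[-0.1,-0.5,0.1,0.1,0,0.09],[-0.1,-0.6,0.2,0,0,0],[-0.1,-0.5,0.2,0,0,0],[0,-0.3,0.2,0,0,0],[0,0,0,0,0,0],[0,0,0,0,0,0],[0,0,0,0,0,0]]
  ]
}}

```text
clock: 23.25
position: [0.471, 0.2911, 0.2862]
ee_rot: [0.873, -0.488, -0.003, -0.001]
ft_force: [1.2, 0.3, 0.9]
grip_width: 0.529
```

```bash
python3 - <<'E'
from h import *
snap("wrist","w28",None,1.4)
need([.4627,.2937,.214],yaw=np.radians(-58.1))
E
```

```text
P [0.4709 0.2911 0.2864] shift units [-0.122  0.112  1.449] turn units [ 0.009  0.072 -0.072]
```

View pics/w28.png

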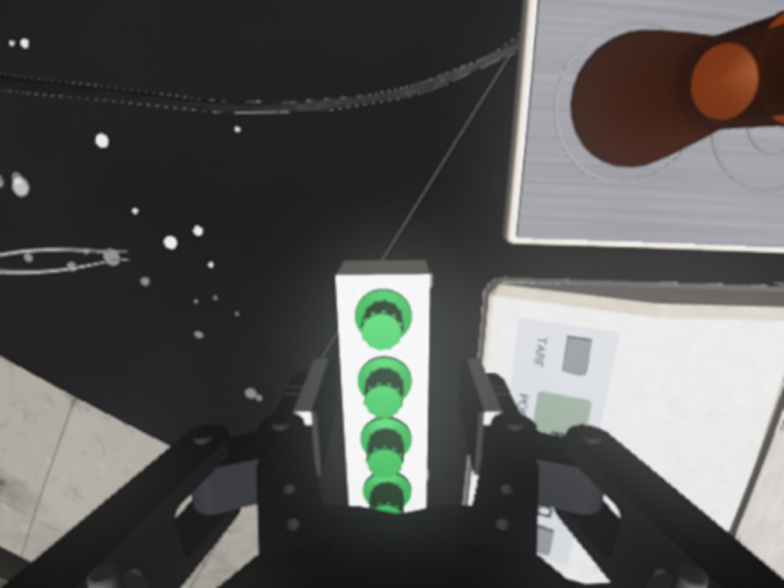

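```bash
python3 - <<'E'
from h import *
np.set_printoptions(suppress=True,precision=4)
w,P,Q=load("w28")
a=onz(w,np.array([(382,332)])/1.4,.058);b=onz(w,np.array([(383.5,317)])/1.4,.037);print(a,b,"second",onz(w,np.array([(383,400)])/1.4,.058),onz(w,np.array([(384.5,382)])/1.4,.037))
m=(a+b)[0]/2
need([m[0],m[1],.214],yaw=np.radians(-58.1))
E
```

```text
[[0.4623 0.2949 0.058 ]] [[0.4622 0.2949 0.037 ]] second [[0.429  0.2744 0.058 ]] [[0.4281 0.2738 0.037 ]]
P [0.4709 0.2911 0.2864] shift units [-0.147  0.107  1.449] turn units [ 0.009  0.072 -0.072]
```

Call:
{"op": "servo_tool", "data": {
  "motion": [
    [[-0.15,0.11,0.3,0,0.07,-0.07],[0,0,0.3,0,0,0],[0,0,0.3,0,0,0],[0,0,0.3,0,0,0],[0,0,0,0,0,0],[0,0,0,0,0,0]]
  ]
}}

```text
clock: 23.9
position: [0.4607, 0.2932, 0.2215]
ee_rot: [0.874, -0.486, 0.001, 0.001]
ft_force: [-0.7, -1.0, 1.1]
grip_width: 0.532
```

```bash
python3 - <<'E'
from h import *
need([.4623,.2949,.214],yaw=np.radians(-58.1))
E
```

```text
P [0.4607 0.2932 0.2215] shift units [-0.011 -0.046  0.15 ] turn units [ 0.011 -0.03  -0.006]
```

Call:
{"op": "servo_tool", "data": {
  "motion": [
    [[-0.01,-0.04,0.14,0,0,0],[0,0,0,0,0,0],[0,0,0,0,0,0]]
  ]
}}

```text
clock: 24.2
position: [0.4627, 0.295, 0.2146]
ee_rot: [0.874, -0.486, 0.001, 0.001]
ft_force: [-0.7, -0.0, 0.0]
grip_width: 0.529
```

Call:
{"op": "servo_tool", "data": {
  "motion": [
    [[0,0,0,0,0,0],[0,0,0,0,0,0],[0,0,0,0,0,0],[0,0,0,0,0,0],[0,0,0,0,0,0]]
  ],
  "jaw": 255,
  "force": 50
}}

```text
clock: 24.7
position: [0.4628, 0.2956, 0.2157]
ee_rot: [0.874, -0.486, 0.001, -0.0]
ft_force: [-0.6, 0.1, -0.3]
grip_width: 0.216
```

```bash
python3 - <<'E'
from h import *
snap("wrist","w29",None,1.4);print(status.get_obs()["grip_width"]*85)
need([.4623,.2949,.214],yaw=np.radians(-58.1))
E
```

```text
18.044021942033677
P [0.4629 0.2956 0.2157] shift units [0.005 0.016 0.033] turn units [-0.022 -0.025 -0.009]
```

View pics/w29.png

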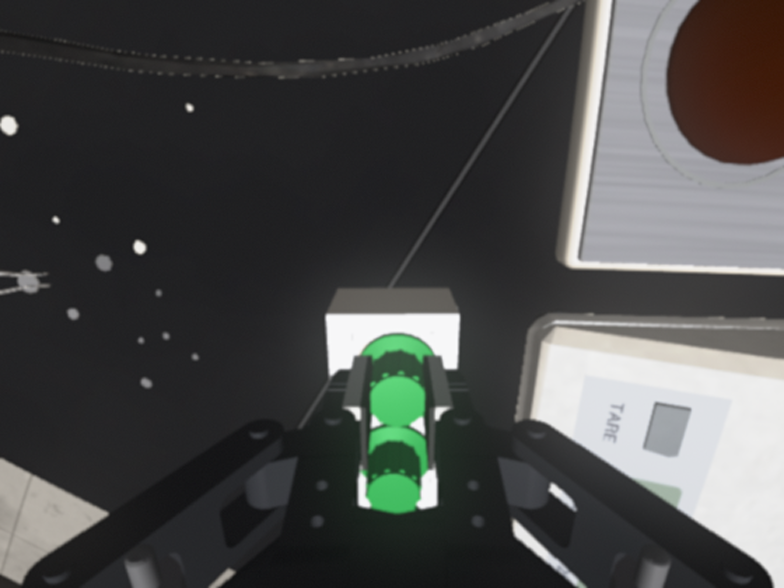

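Call:
{"op": "servo_tool", "data": {
  "motion": [
    [[0,0,-0.2,0,0,0],[0,0,-0.5,0,0,0],[0,0,-0.7,0,0,0],[0,0,-0.8,0,0,0],[0,0,-0.7,0,0,0],[0,0,-0.4,0,0,0],[0,0,0,0,0,0]]
  ]
}}

```text
clock: 25.45
position: [0.4614, 0.2958, 0.3904]
ee_rot: [0.874, -0.485, 0.001, 0.0]
ft_force: [0.2, 0.2, -1.1]
grip_width: 0.211
```

```bash
python3 - <<'E'
from h import *
np.set_printoptions(suppress=True,precision=4)
snap("wrist","w30",None,1.4);print(status.get_obs()["grip_width"]*85)
w,P,Q=load("w29")
for px,z in(((397,401),.058),((397,365),.037)):
    m=onz(w,np.array([px])/1.4,z)[0];print("in tool",Q.inv().apply(m-P))
need([.623,.2472,.37],yaw=np.radians(-58.1))
E
```

```text
18.203347553313826
in tool [0.0013 0.0008 0.1577]
in tool [ 0.0012 -0.002   0.1787]
P [0.4613 0.2956 0.3891] shift units [ 2.532 -2.231  0.388] turn units [ 0.002 -0.027  0.012]
```

View pics/w30.png

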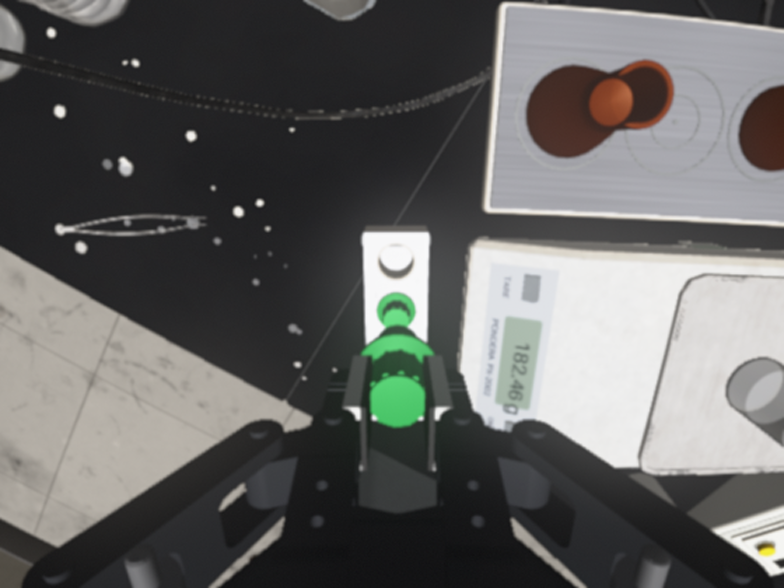

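Call:
{"op": "servo_tool", "data": {
  "motion": [
    [[0.4,-0.3,0,0,0,0],[0.6,-0.5,0,0,0,0],[0.6,-0.6,0,0,0,0],[0.5,-0.5,0.1,0,0,0],[0.3,-0.2,0.1,0,0,0],[0.1,-0.1,0,0,0,0],[0,0,0,0,0,0],[0,0,0,0,0,0],[0,0,0,0,0,0]]
  ]
}}

```text
clock: 26.4
position: [0.6226, 0.2477, 0.3723]
ee_rot: [0.876, -0.483, -0.001, 0.005]
ft_force: [-0.0, -0.3, 0.1]
grip_width: 0.213
```

```bash
python3 - <<'E'
from h import *
snap("wrist","w31",None,1.4)
need([.623,.2472,.35],yaw=np.radians(-58.1))
E
```

```text
P [0.6224 0.2479 0.3725] shift units [ 0.016 -0.007  0.45 ] turn units [ 0.113 -0.044  0.083]
```

View pics/w31.png

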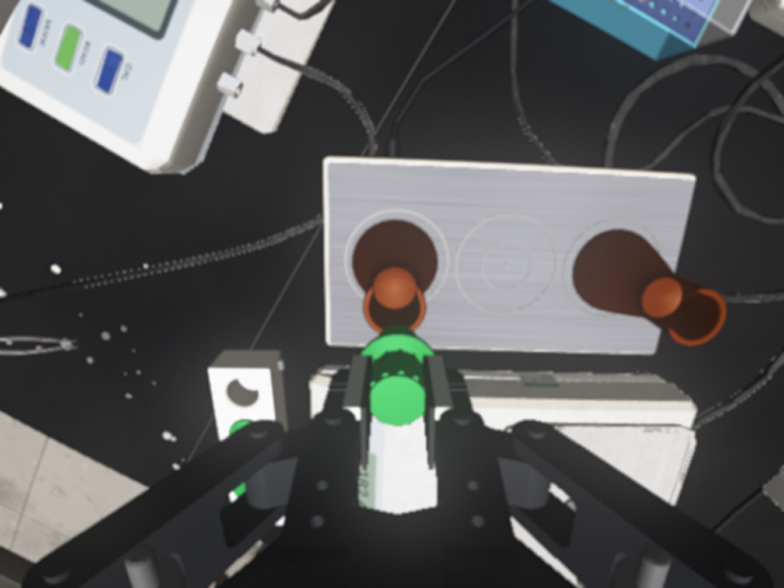

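```bash
python3 - <<'E'
from h import *
np.set_printoptions(suppress=True,precision=4)
w,P,Q=load("w31")
m=onz(w,np.array([(395,304)])/1.4,.129)[0];b=onz(w,np.array([(395,263)])/1.4,.029)[0]
print("mouth",m,"base",b,"far",onz(w,np.array([(695,315)])/1.4,.129)[0],onz(w,np.array([(617,271)])/1.4,.029)[0])
print(Q.inv().apply(m-P)/.05, Q.inv().apply(b-P)/.05)
E
```

```text
mouth [0.6247 0.2478 0.129 ] base [0.6217 0.2461 0.029 ] far [0.707  0.1047 0.129 ] [0.7076 0.0987 0.029 ]
[ 0.0076 -0.0854  4.8695] [-0.0033 -0.0364  6.8701]
```

Call:
{"op": "servo_tool", "data": {
  "motion": [
    [[0,-0.02,0.2,0.11,-0.04,0],[0,0,0.2,0,0,0],[0,0,0,0,0,0],[0,0,0,0,0,0]]
  ]
}}

```text
clock: 26.85
position: [0.6216, 0.2495, 0.3515]
ee_rot: [0.877, -0.481, 0.001, -0.0]
ft_force: [-0.0, 0.9, -0.0]
grip_width: 0.215
```

```bash
python3 - <<'E'
from h import *
snap("wrist","w32",None,1.4)
need([.6235,.2472,.3107],yaw=np.radians(-58.1))
E
```

```text
P [0.6216 0.2494 0.3514] shift units [ 0.057 -0.007  0.814] turn units [-0.012 -0.009  0.108]
```

View pics/w32.png

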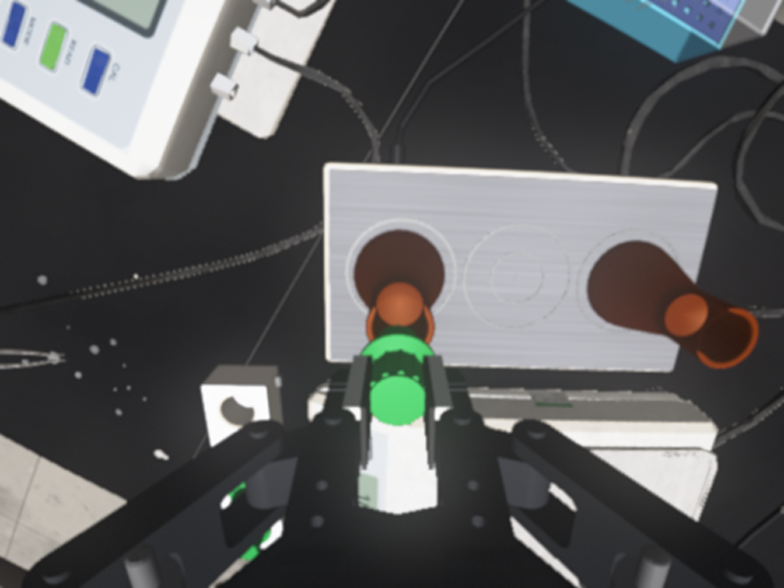

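Call:
{"op": "servo_tool", "data": {
  "motion": [
    [[0.05,0,0.1,0,0,0],[0,0,0.15,0,0,0],[0,0,0,0,0,0],[0,0,0,0,0,0]]
  ]
}}

```text
clock: 27.3
position: [0.6233, 0.247, 0.338]
ee_rot: [0.876, -0.482, 0.001, -0.0]
ft_force: [-0.1, -0.2, 0.7]
grip_width: 0.212
```

```bash
python3 - <<'E'
from h import *
snap("wrist","w33",(180,140,400,360),2.6)
need([.6235,.2472,.3107],yaw=np.radians(-58.1))
E
```

```text
P [0.6233 0.2469 0.3379] shift units [-0.002 -0.006  0.544] turn units [-0.013 -0.01   0.104]
```

View pics/w33.png

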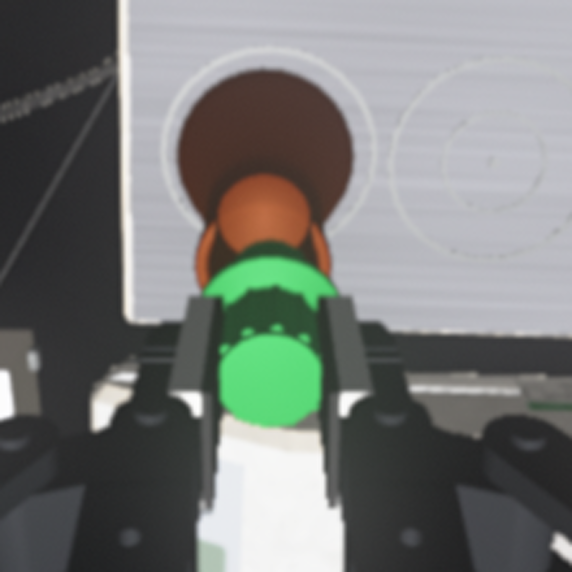

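Call:
{"op": "servo_tool", "data": {
  "motion": [
    [[-0.03,0,0.12,0,0,0],[0,0,0.12,0,0,0],[0,0,0.1,0,0,0],[0,0,0,0,0,0]]
  ]
}}

```text
clock: 27.75
position: [0.6223, 0.2485, 0.3195]
ee_rot: [0.876, -0.482, 0.001, -0.0]
ft_force: [0.9, 0.5, -0.9]
grip_width: 0.215
```

```bash
python3 - <<'E'
from h import *
snap("wrist","w34",(180,140,400,360),2.6)
need([.623,.2472,.3107],yaw=np.radians(-58.1))
E
```

```text
P [0.6224 0.2485 0.3199] shift units [0.029 0.004 0.183] turn units [-0.019 -0.01   0.107]
```

View pics/w34.png

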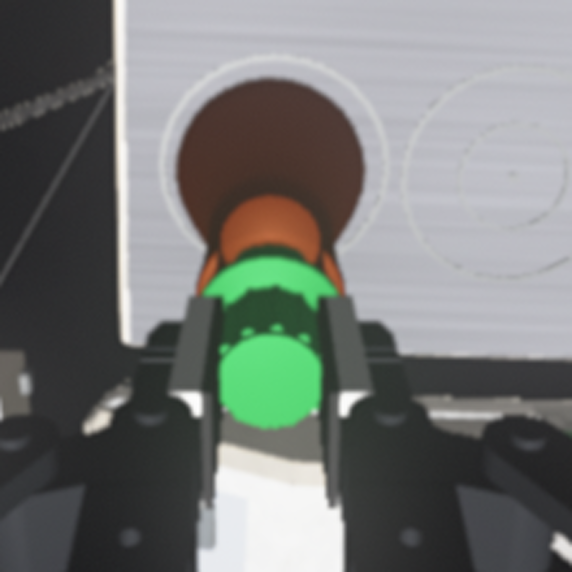

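Centred and entering the neck. I'll continue down until I feel contact at home.

Call:
{"op": "servo_tool", "data": {
  "motion": [
    [[0,0,0.08,0,0,0],[0,0,0.08,0,0,0],[0,0,0.05,0,0,0]]
  ]
}}

```text
clock: 28.1
position: [0.6227, 0.2488, 0.3102]
ee_rot: [0.876, -0.482, 0.001, -0.001]
ft_force: [-3.9, -2.2, 20.2]
grip_width: 0.214
```

Call:
{"op": "servo_tool", "data": {
  "motion": [
    [[0,0,0,0,0,0],[0,0,0,0,0,0],[0,0,0,0,0,0],[0,0,0,0,0,0],[0,0,-0.3,0,0,0],[0,0,-0.6,0,0,0],[0,0,-0.5,0,0,0],[0,0,0,0,0,0],[0,0,0,0,0,0]]
  ],
  "jaw": 120
}}

```text
clock: 29.0
position: [0.6222, 0.2488, 0.3858]
ee_rot: [0.876, -0.481, 0.001, -0.002]
ft_force: [-0.5, 0.2, 0.4]
grip_width: 0.528
```

```bash
python3 - <<'E'
from h import *
snap("wrist","w35",None,1.4)
snap("scene","s35",(150,100,360,250),3.6)
need([.39,.23,.37],yaw=np.radians(-58.1))
E
```

```text
P [0.6222 0.2488 0.3853] shift units [-2.173  4.122  0.287] turn units [-0.047 -0.006  0.109]
```

View pics/w35.png

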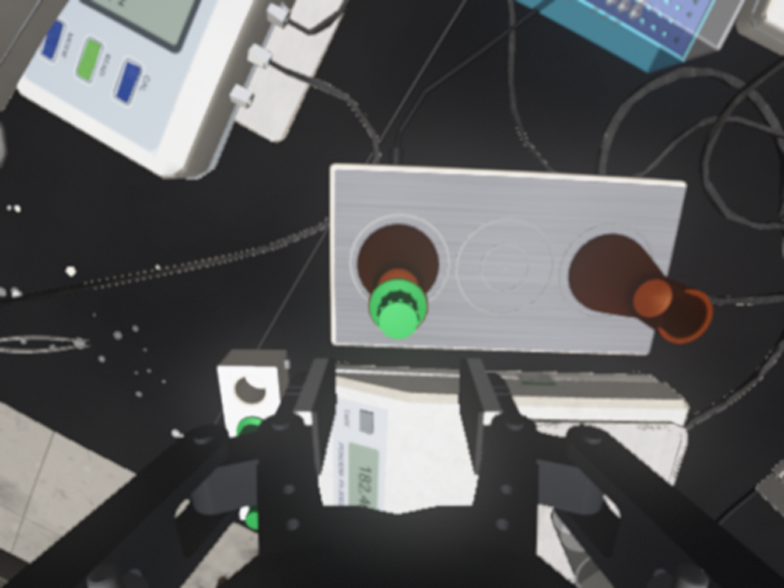

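View pics/s35.png

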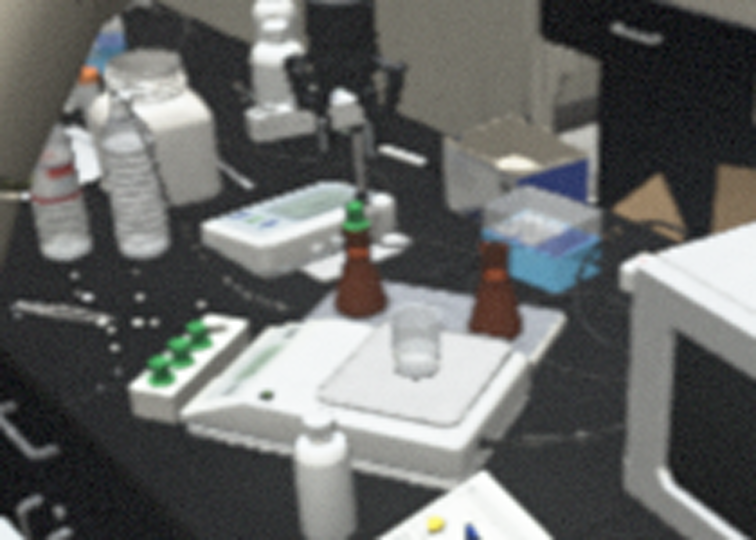

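Call:
{"op": "servo_tool", "data": {
  "motion": [
    [[-0.4,0.6,0,0,0,0],[-0.5,0.8,0.1,0,0,0.1],[-0.4,0.8,0.2,0,0,0],[-0.4,0.7,0.3,0,0,0],[-0.2,0.4,0.4,0,0,0],[0,0.1,0.4,0,0,0],[0,0,0.3,0,0,0],[0,0,0,0,0,0],[0,0,0,0,0,0],[0,0,0,0,0,0]]
  ]
}}

```text
clock: 30.1
position: [0.4204, 0.2371, 0.2907]
ee_rot: [0.873, -0.487, -0.001, 0.002]
ft_force: [0.3, 0.5, 0.1]
grip_width: 0.533
```

```bash
python3 - <<'E'
from h import *
snap("wrist","w36",None,1.4)
need([.4283,.274,.214],yaw=np.radians(-58.1))
E
```

```text
P [0.4205 0.2372 0.2909] shift units [-0.543 -0.526  1.537] turn units [ 0.044  0.005 -0.034]
```

View pics/w36.png

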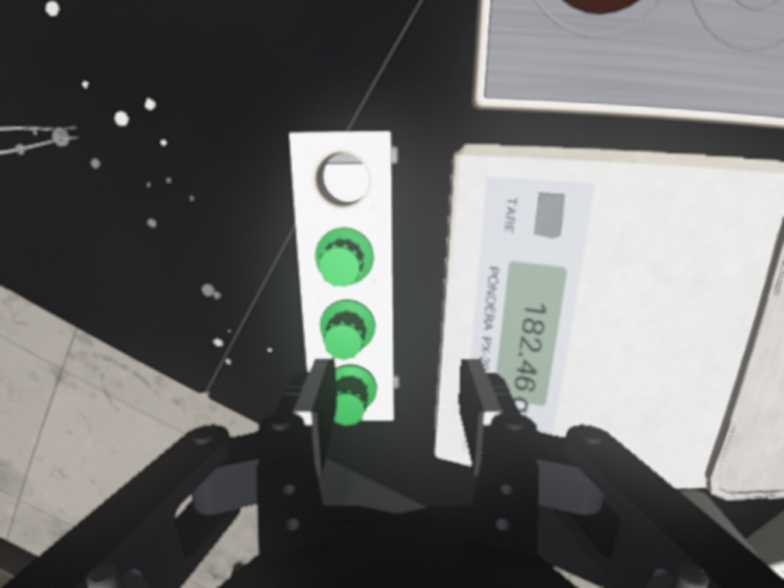

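```bash
python3 - <<'E'
from h import *
np.set_printoptions(suppress=True,precision=4)
w,P,Q=load("w36")
a=onz(w,np.array([(341,267)])/1.4,.058);b=onz(w,np.array([(345,258)])/1.4,.037);print(a,b)
m=(a+b)[0]/2
need([m[0],m[1],.214],yaw=np.radians(-58.1))
E
```

```text
[[0.4288 0.2731 0.058 ]] [[0.4281 0.2733 0.037 ]]
P [0.4205 0.2372 0.2909] shift units [-0.527 -0.52   1.537] turn units [ 0.044  0.005 -0.034]
```

Call:
{"op": "servo_tool", "data": {
  "motion": [
    [[-0.3,-0.3,0.2,0,0,0],[-0.24,-0.23,0.2,0,0,0],[0,0,0.2,0,0,0],[0,0,0.2,0,0,0],[0,0,0,0,0,0],[0,0,0,0,0,0],[0,0,0,0,0,0]]
  ]
}}

```text
clock: 30.85
position: [0.4319, 0.2737, 0.2515]
ee_rot: [0.872, -0.489, -0.0, 0.0]
ft_force: [0.2, -0.3, -0.0]
grip_width: 0.528
```

```bash
python3 - <<'E'
from h import *
snap("wrist","w37",None,1.4)
need([.4283,.274,.2145],yaw=np.radians(-58.1))
E
```

```text
P [0.432  0.2738 0.2516] shift units [-0.043  0.061  0.743] turn units [ 0.002  0.002 -0.088]
```

View pics/w37.png

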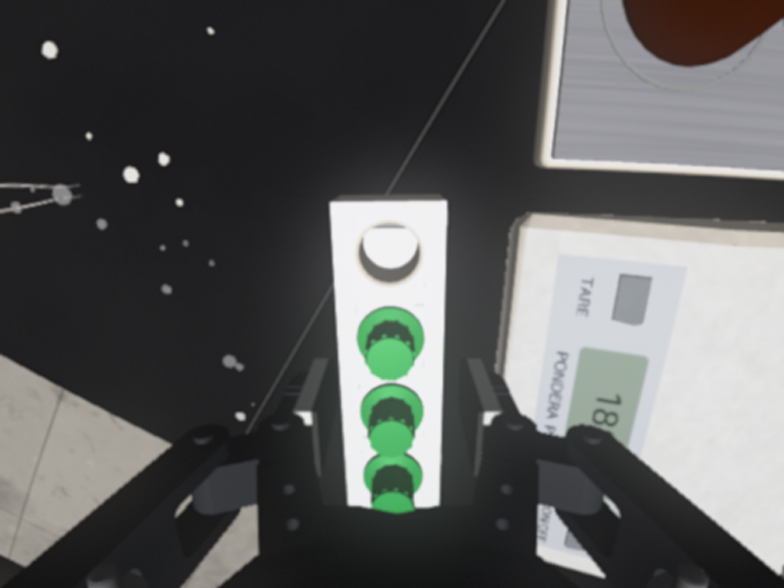

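Call:
{"op": "servo_tool", "data": {
  "motion": [
    [[-0.04,0.06,0.2,0,0,-0.08],[0,0,0.2,0,0,0],[0,0,0.2,0,0,0],[0,0,0,0,0,0],[0,0,0,0,0,0]]
  ]
}}

```text
clock: 31.4
position: [0.4281, 0.2732, 0.2191]
ee_rot: [0.874, -0.486, 0.0, 0.0]
ft_force: [0.1, -0.0, 0.7]
grip_width: 0.531
```

```bash
python3 - <<'E'
from h import *
need([.4283,.2738,.2145],yaw=np.radians(-58.1))
E
```

```text
P [0.4281 0.2732 0.2191] shift units [-0.008 -0.009  0.091] turn units [ 0.    -0.006 -0.01 ]
```

Call:
{"op": "servo_tool", "data": {
  "motion": [
    [[0,0,0.09,0,0,0],[0,0,0,0,0,0]]
  ]
}}

```text
clock: 31.6
position: [0.4282, 0.2733, 0.2143]
ee_rot: [0.874, -0.486, 0.0, 0.0]
ft_force: [-0.5, -0.5, 0.3]
grip_width: 0.526
```

Call:
{"op": "servo_tool", "data": {
  "motion": [
    [[0,0,0,0,0,0],[0,0,0,0,0,0],[0,0,0,0,0,0],[0,0,0,0,0,0],[0,0,0,0,0,0]]
  ],
  "jaw": 255,
  "force": 50
}}

```text
clock: 32.1
position: [0.4283, 0.2737, 0.215]
ee_rot: [0.874, -0.486, 0.0, -0.0]
ft_force: [0.6, -0.0, -0.7]
grip_width: 0.212
```

Call:
{"op": "servo_tool", "data": {
  "motion": [
    [[0,0,-0.2,0,0,0],[0,0,-0.5,0,0,0],[0,0,-0.7,0,0,0],[0,0,-0.8,0,0,0],[0,0,-0.7,0,0,0],[0,0,-0.4,0,0,0],[0,0,0,0,0,0],[0,0,0,0,0,0]]
  ]
}}

```text
clock: 32.9
position: [0.4268, 0.2743, 0.3898]
ee_rot: [0.875, -0.485, 0.001, -0.0]
ft_force: [1.2, 0.9, 0.4]
grip_width: 0.216
```

```bash
python3 - <<'E'
from h import *
snap("wrist","w38",None,1.4)
need([.7065,.102,.38],yaw=np.radians(-58.1))
E
```

```text
P [0.4268 0.2744 0.3897] shift units [ 5.889 -2.914  0.2  ] turn units [-0.01  -0.007  0.026]
```

View pics/w38.png

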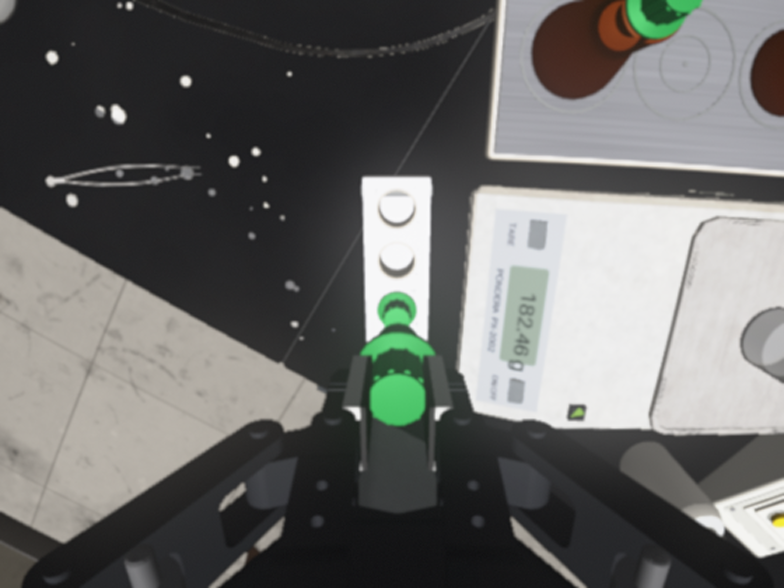

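Call:
{"op": "servo_tool", "data": {
  "motion": [
    [[0.4,-0.2,0,0,0,0],[0.7,-0.3,0,0,0,0],[0.8,-0.4,0,0,0,0],[0.8,-0.4,0,0,0,0],[0.8,-0.4,0,0,0,0],[0.8,-0.4,0,0,0,0],[0.7,-0.4,0,0,0,0],[0.4,-0.3,0,0,0,0],[0.2,-0.1,0,0,0,0],[0,0,0,0,0,0],[0,0,0,0,0,0],[0,0,0,0,0,0]]
  ]
}}

```text
clock: 34.15
position: [0.7109, 0.1025, 0.3674]
ee_rot: [0.875, -0.484, -0.007, 0.011]
ft_force: [0.2, -0.3, 0.8]
grip_width: 0.215
```

```bash
python3 - <<'E'
from h import *
snap("wrist","w39",None,1.4)
need([.7065,.102,.36],yaw=np.radians(-58.1))
E
```

```text
P [0.7107 0.1027 0.3675] shift units [-0.032  0.075  0.153] turn units [0.298 0.006 0.041]
```

View pics/w39.png

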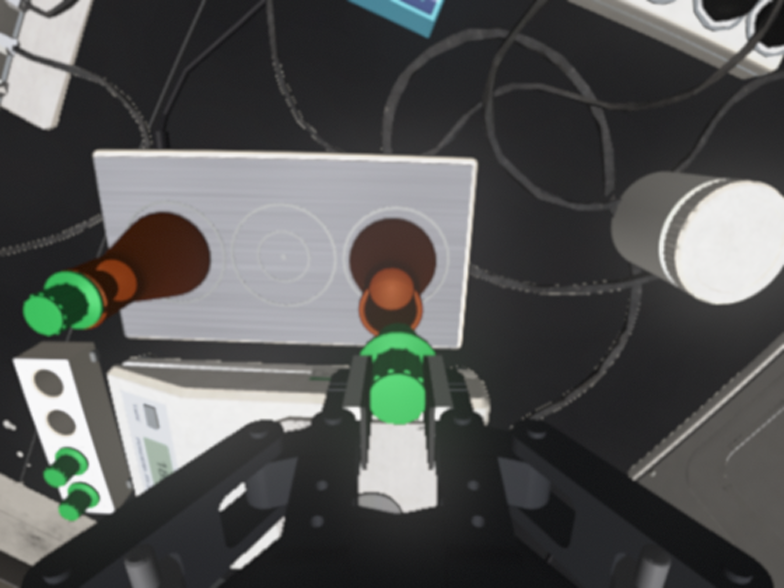

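```bash
python3 - <<'E'
from h import *
np.set_printoptions(suppress=True,precision=4)
w,P,Q=load("w39")
m=onz(w,np.array([(391,307)])/1.4,.129)[0];b=onz(w,np.array([(393,261)])/1.4,.029)[0]
print(m,b); t=(m+b)/2
need([t[0],t[1],.36],yaw=np.radians(-58.1))
E
```

```text
[0.7083 0.1032 0.129 ] [0.7062 0.1019 0.029 ]
P [0.7107 0.1027 0.3675] shift units [-0.034  0.057  0.152] turn units [0.298 0.006 0.041]
```

Call:
{"op": "servo_tool", "data": {
  "motion": [
    [[-0.03,0.07,0.1,0.3,0,0],[0,0,0.1,0,0,0],[0,0,0,0,0,0],[0,0,0,0,0,0],[0,0,0,0,0,0]]
  ]
}}

```text
clock: 34.7
position: [0.705, 0.1043, 0.3588]
ee_rot: [0.876, -0.482, 0.0, 0.0]
ft_force: [0.2, 0.6, 0.2]
grip_width: 0.212
```

```bash
python3 - <<'E'
from h import *
snap("wrist","w40",None,1.4)
need([.7065,.102,.35],yaw=np.radians(-58.1))
E
```

```text
P [0.705  0.1043 0.3588] shift units [ 0.054 -0.001  0.176] turn units [-0.004 -0.009  0.083]
```

View pics/w40.png

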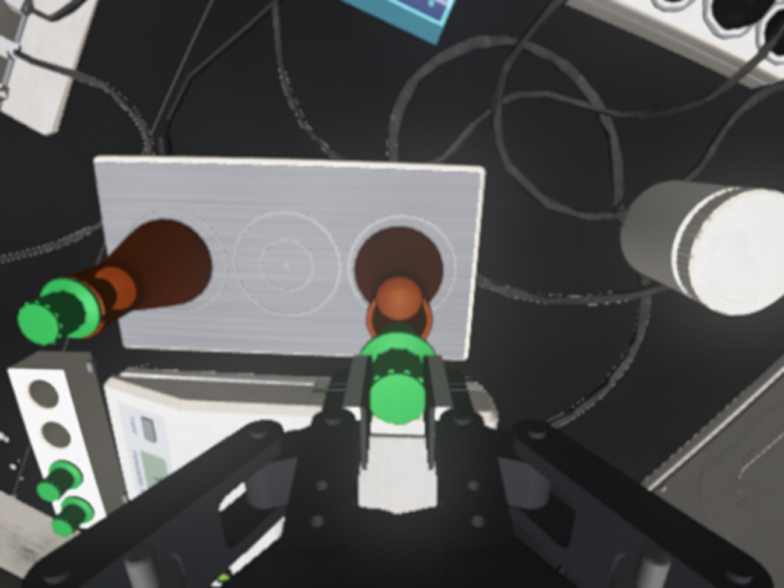

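Call:
{"op": "servo_tool", "data": {
  "motion": [
    [[0.03,-0.01,0.15,0,0,0],[0,0,0.15,0,0,0],[0,0,0.1,0,0,0],[0,0,0,0,0,0],[0,0,0,0,0,0]]
  ]
}}

```text
clock: 35.25
position: [0.7065, 0.1032, 0.3364]
ee_rot: [0.876, -0.482, 0.0, 0.0]
ft_force: [-0.2, -0.1, 0.0]
grip_width: 0.21
```

```bash
python3 - <<'E'
from h import *
snap("wrist","w41",(180,140,400,360),2.6)
need([.7065,.102,.310],yaw=np.radians(-58.1))
E
```

```text
P [0.7065 0.1032 0.3364] shift units [0.02  0.011 0.529] turn units [ 0.007 -0.006  0.082]
```

View pics/w41.png

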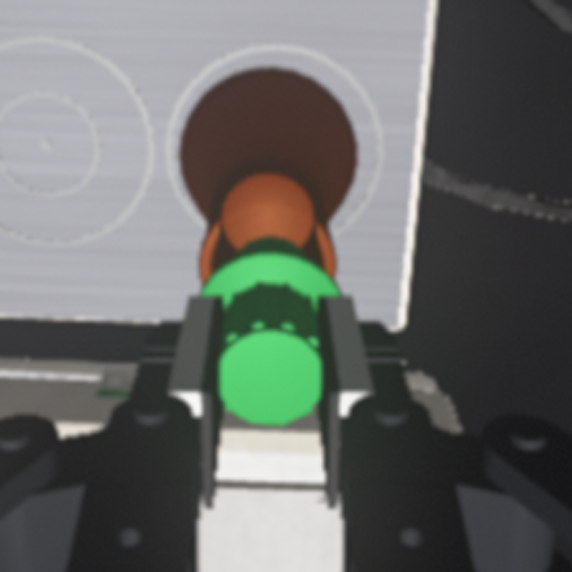

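Aligned to within a millimetre. I'll descend.

Call:
{"op": "servo_tool", "data": {
  "motion": [
    [[-0.01,0,0.12,0,0,0],[0,0,0.12,0,0,0],[0,0,0.1,0,0,0],[0,0,0.08,0,0,0],[0,0,0.03,0,0,0]]
  ]
}}

```text
clock: 35.8
position: [0.7062, 0.1037, 0.3123]
ee_rot: [0.876, -0.482, 0.0, 0.0]
ft_force: [-0.3, 0.6, -0.8]
grip_width: 0.216
```

Call:
{"op": "servo_tool", "data": {
  "motion": [
    [[0,0,0.05,0,0,0],[0,0,0.05,0,0,0]]
  ]
}}

```text
clock: 36.0
position: [0.7066, 0.104, 0.3097]
ee_rot: [0.876, -0.483, 0.001, -0.001]
ft_force: [-5.1, -2.1, 25.7]
grip_width: 0.215
```

Call:
{"op": "servo_tool", "data": {
  "motion": [
    [[0,0,0,0,0,0],[0,0,0,0,0,0],[0,0,0,0,0,0],[0,0,0,0,0,0],[0,0,-0.3,0,0,0],[0,0,-0.6,0,0,0],[0,0,-0.6,0,0,0],[0,0,-0.3,0,0,0],[0,0,0,0,0,0],[0,0,0,0,0,0]]
  ],
  "jaw": 120
}}

```text
clock: 37.0
position: [0.706, 0.104, 0.4053]
ee_rot: [0.876, -0.482, 0.001, -0.001]
ft_force: [0.2, -0.2, -0.9]
grip_width: 0.529
```

```bash
python3 - <<'E'
from h import *
snap("wrist","w42",None,1.4)
snap("scene","s42",(150,100,360,250),3.6)
need([.40,-.30,.37],yaw=np.radians(-110.3))
E
```

```text
P [0.7059 0.1039 0.4046] shift units [3.557 9.491 0.673] turn units [-3.0000e-02  4.0000e-03  1.0522e+01]
```

View pics/w42.png

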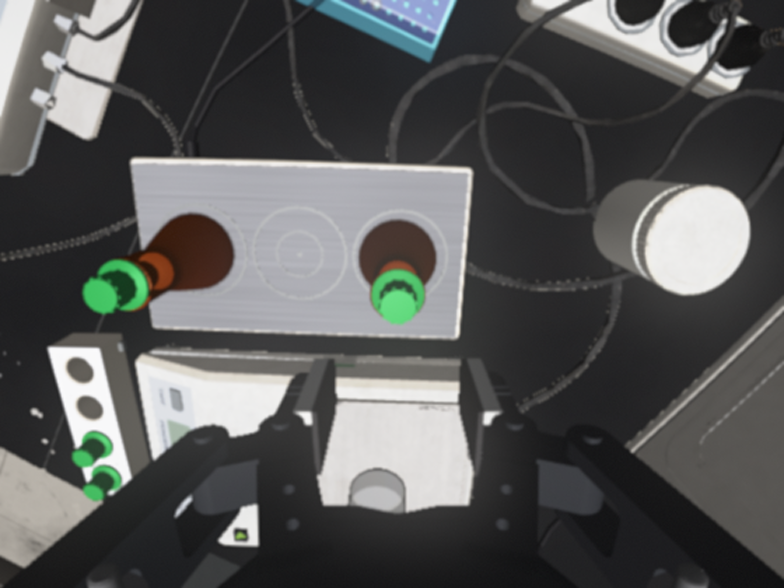

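View pics/s42.png

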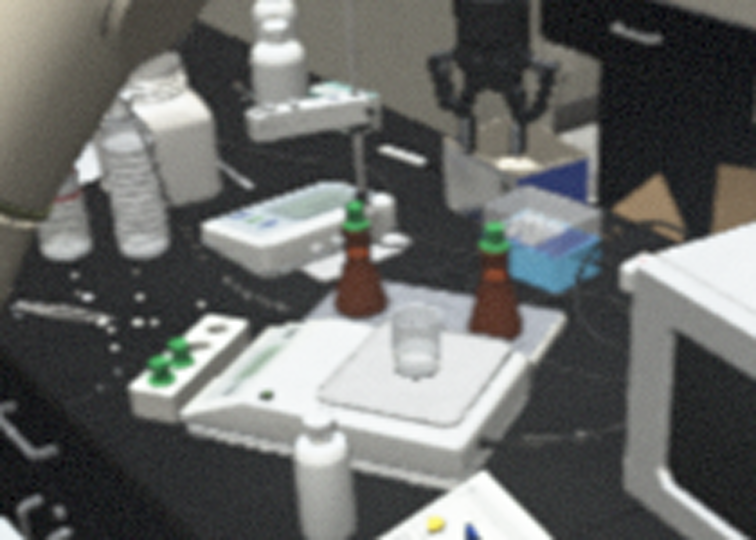

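Call:
{"op": "servo_tool", "data": {
  "motion": [
    [[0,0.5,0,0,0,0],[0,0.8,0,0,0,0.5],[0,0.9,0,0,0,1],[0.1,0.9,0,0,0,1],[0.2,0.8,0,0,0,1],[0.4,0.7,0,0,0,1],[0.6,0.6,0,0,0,1],[0.7,0.5,0,0,0,1],[0.8,0.3,0,0,0,1],[0.8,0,0,0,0,1],[0.8,0,0,0,0,1],[0,0,0,0,0,0.5]]
  ],
  "jaw": 255
}}

```text
clock: 38.3
position: [0.4161, -0.2303, 0.3871]
ee_rot: [-0.572, 0.82, 0.008, -0.008]
ft_force: [0.5, 0.2, -0.6]
grip_width: 0.0
```

Call:
{"op": "servo_tool", "data": {
  "motion": [
    [[0,0,0,0,0,0],[0,0,0,0,0,0],[0,0,0,0,0,0]]
  ]
}}

```text
clock: 38.6
position: [0.4152, -0.2305, 0.3848]
ee_rot: [-0.572, 0.82, 0.01, -0.008]
ft_force: [0.1, 0.3, -1.0]
grip_width: -0.002
```

```bash
python3 - <<'E'
from h import *
snap("wrist","w43",None,1.4)
need([.36,-.39,.33],yaw=np.radians(-110.3))
E
```

```text
P [ 0.4152 -0.2303  0.3849] shift units [ 3.377 -0.09   1.1  ] turn units [ 0.29  -0.017  0.032]
```

View pics/w43.png

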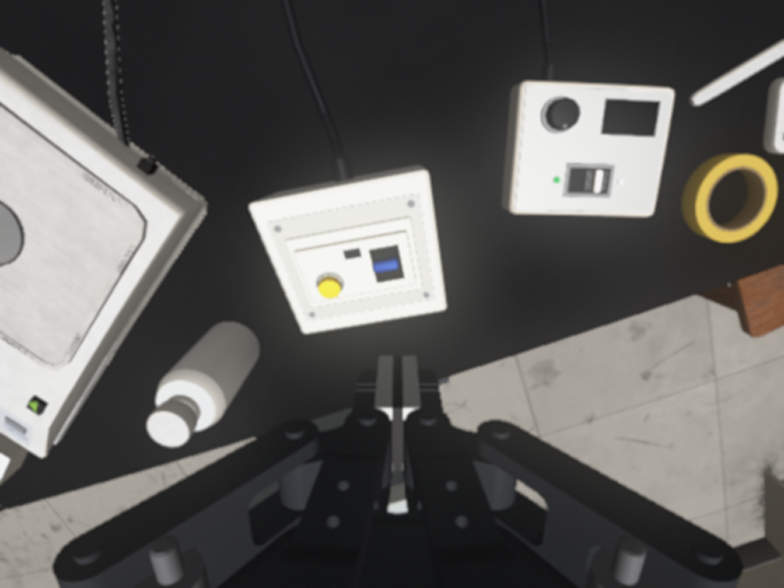

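Call:
{"op": "servo_tool", "data": {
  "motion": [
    [[0.5,0,0.1,0.15,0,0],[0.8,0,0.2,0.15,0,0],[0.8,0,0.2,0,0,0],[0.7,0,0.2,0,0,0],[0.4,0,0.2,0,0,0],[0,0,0,0,0,0],[0,0,0,0,0,0],[0,0,0,0,0,0]]
  ]
}}

```text
clock: 39.45
position: [0.3641, -0.3787, 0.3391]
ee_rot: [-0.581, 0.814, -0.002, 0.001]
ft_force: [-0.2, -0.2, -0.0]
grip_width: 0.004
```

```bash
python3 - <<'E'
from h import *
snap("wrist","w44",None,1.4)
need([.36,-.39,.33],yaw=np.radians(-110.3))
E
```

```text
P [ 0.3644 -0.3784  0.3394] shift units [0.247 0.009 0.187] turn units [-0.056 -0.015  0.267]
```

View pics/w44.png

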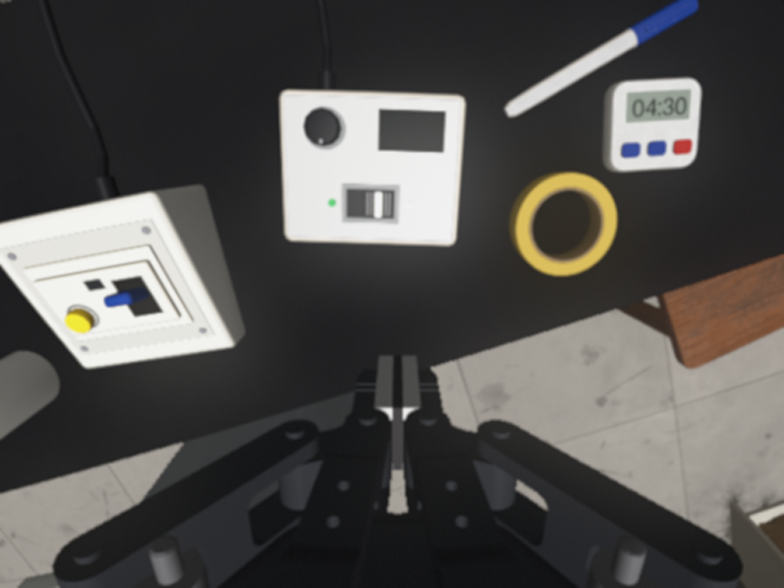

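```bash
python3 - <<'E'
from h import *
np.set_printoptions(suppress=True,precision=4)
w,P,Q=load("w44")
r=onz(w,np.array([(378,204)])/1.4,.0417)[0]; c=onz(w,np.array([(286,239),(456,244),(465,97),(281,91)])/1.4,.036)
print("ridge",r,"centre",c.mean(0)); 
for i,j in((0,1),(3,2)): print(np.degrees(np.arctan2(*(c[j]-c[i])[[1,0]])))
yd=np.array([np.cos(np.radians(69.7)),np.sin(np.radians(69.7)),0])
s=r-.020*yd; s[2]=.08+.173; print(s)
need(s,yaw=np.radians(-110.3))
d=onz(w,np.array([(332,203)])/1.4,.036)[0];print("dot",d)
E
```

```text
ridge [ 0.4174 -0.3859  0.0417] centre [ 0.4374 -0.3888  0.036 ]
-110.80859704224954
-110.9720969555195
[ 0.4104 -0.4046  0.253 ]
P [ 0.3644 -0.3784  0.3394] shift units [ 0.193 -1.032  1.732] turn units [-0.056 -0.015  0.267]
dot [ 0.427  -0.3583  0.036 ]
```

Call:
{"op": "servo_tool", "data": {
  "motion": [
    [[0.1,-0.5,0.4,0,0,0.27],[0.09,-0.5,0.4,0,0,0],[0,0,0.5,0,0,0],[0,0,0.4,0,0,0],[0,0,0,0,0,0],[0,0,0,0,0,0],[0,0,0,0,0,0]]
  ]
}}

```text
clock: 40.2
position: [0.4162, -0.3995, 0.2582]
ee_rot: [-0.575, 0.818, -0.007, 0.002]
ft_force: [-0.1, 0.1, 0.2]
grip_width: 0.001
```

```bash
python3 - <<'E'
from h import *
snap("wrist","w45",None,1.4)
need([.4104,-.4046,.0385+.173],yaw=np.radians(-110.8))
E
```

```text
P [ 0.4163 -0.3996  0.2585] shift units [0.13  0.089 0.939] turn units [-0.157 -0.055  0.205]
```

View pics/w45.png

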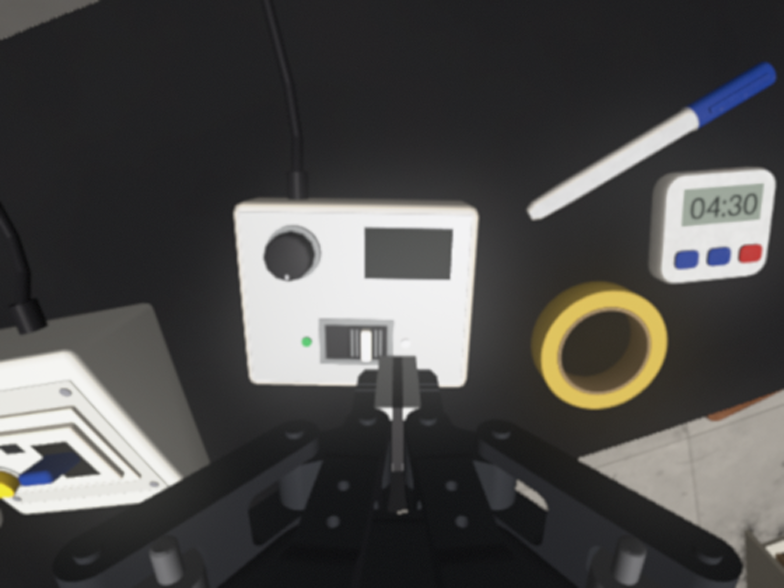

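```bash
python3 - <<'E'
from h import *
np.set_printoptions(suppress=True,precision=4)
w,P,Q=load("w45")
print(onz(w,np.array([(366,346)])/1.4,.0417)[0])
E
```

```text
[ 0.4172 -0.386   0.0417]
```

Call:
{"op": "servo_tool", "data": {
  "motion": [
    [[0.13,0.07,0.2,-0.15,-0.05,0.2],[0,0,0.2,0,0,0],[0,0,0.2,0,0,0],[0,0,0,0,0,0],[0,0,0,0,0,0]]
  ]
}}

```text
clock: 40.75
position: [0.4101, -0.4058, 0.2276]
ee_rot: [-0.567, 0.824, -0.001, -0.0]
ft_force: [-0.0, -0.1, -0.0]
grip_width: 0.0
```

```bash
python3 - <<'E'
from h import *
snap("wrist","w46",(180,160,400,340),3)
need([.4104,-.4046,.0385+.173],yaw=np.radians(-110.8))
E
```

```text
P [ 0.4101 -0.4057  0.2276] shift units [-0.024  0.002  0.321] turn units [-0.013 -0.022 -0.029]
```

View pics/w46.png

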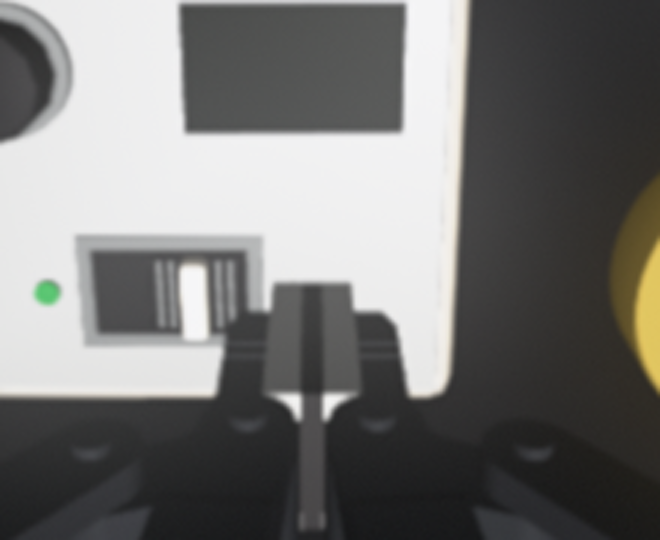

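Call:
{"op": "servo_tool", "data": {
  "motion": [
    [[-0.02,0,0.15,0,0,0],[0,0,0.1,0,0,0],[0,0,0.05,0,0,0],[0,0,0,0,0,0],[0,0,0,0,0,0]]
  ]
}}

```text
clock: 41.3
position: [0.4108, -0.4046, 0.2116]
ee_rot: [-0.567, 0.824, -0.001, -0.0]
ft_force: [-0.5, -0.3, -0.0]
grip_width: 0.003
```

```bash
python3 - <<'E'
from h import *
snap("wrist","w47",(180,160,400,340),3)
need([.4172,-.386,.0385+.173],yaw=np.radians(-110.8))
E
```

```text
P [ 0.4108 -0.4046  0.2116] shift units [-0.394  0.013  0.001] turn units [-0.02  -0.023 -0.024]
```

View pics/w47.png

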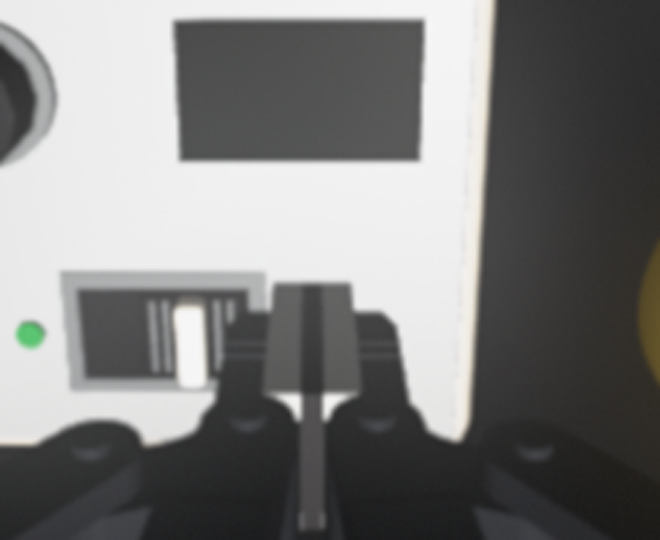

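Call:
{"op": "servo_tool", "data": {
  "motion": [
    [[-0.1,0,0,0,0,0],[-0.1,0,0,0,0,0],[-0.08,0,0,0,0,0],[-0.08,0,0,0,0,0],[0,0,0,0,0,0]]
  ]
}}

```text
clock: 41.85
position: [0.4172, -0.3877, 0.2121]
ee_rot: [-0.567, 0.824, -0.003, -0.001]
ft_force: [0.4, 0.2, 0.8]
grip_width: -0.0
```

```bash
python3 - <<'E'
from h import *
snap("wrist","w48",(180,160,400,340),3)
need([.4172,-.386,.0385+.173],yaw=np.radians(-110.8))
E
```

```text
P [ 0.4171 -0.3879  0.2121] shift units [-0.037  0.012  0.013] turn units [-0.034 -0.059 -0.039]
```

View pics/w48.png

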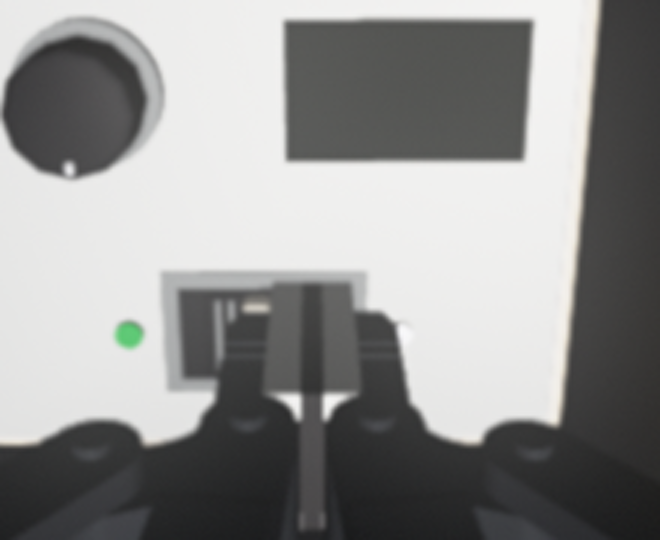

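Call:
{"op": "servo_tool", "data": {
  "motion": [
    [[-0.06,0,0,0,0,0],[-0.06,0,0,0,0,0],[0,0,0,0,0,0]]
  ]
}}

```text
clock: 42.2
position: [0.4188, -0.3831, 0.2122]
ee_rot: [-0.566, 0.824, -0.003, -0.002]
ft_force: [-0.3, -2.8, -0.6]
grip_width: 0.0
```

```bash
python3 - <<'E'
from h import *
snap("wrist","w49",(180,160,400,340),3)
E
```

```text
(no output)
```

View pics/w49.png

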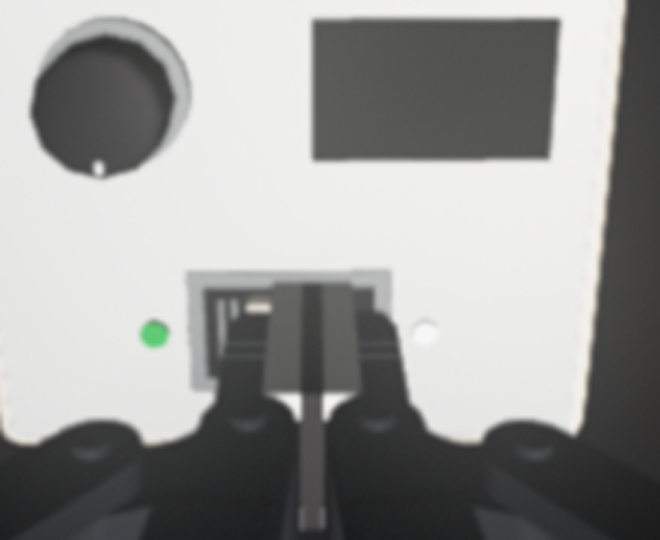

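Call:
{"op": "servo_tool", "data": {
  "motion": [
    [[0.15,0,0,0,0,0],[0,0,-0.4,0,0,0],[0,0,-0.7,0,0,0],[0,0.4,-0.8,0,0,0],[0,0.4,-0.6,0,0,0],[0,0,0,0,0,0],[0,0,0,0,0,0]]
  ]
}}

```text
clock: 42.95
position: [0.3778, -0.3744, 0.341]
ee_rot: [-0.567, 0.824, -0.001, -0.0]
ft_force: [-0.1, 0.2, -0.5]
grip_width: 0.001
```

```bash
python3 - <<'E'
from h import *
snap("wrist","w50",None,1.4)
snap("scene","s50",(120,90,400,300),2.8)
snap("top","t50",(80,110,480,300),2)
E
```

```text
(no output)
```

View pics/w50.png

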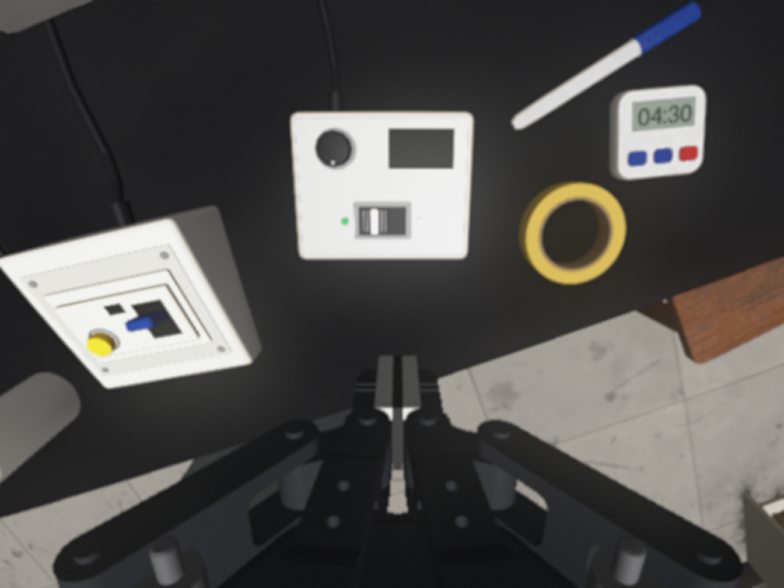

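View pics/s50.png

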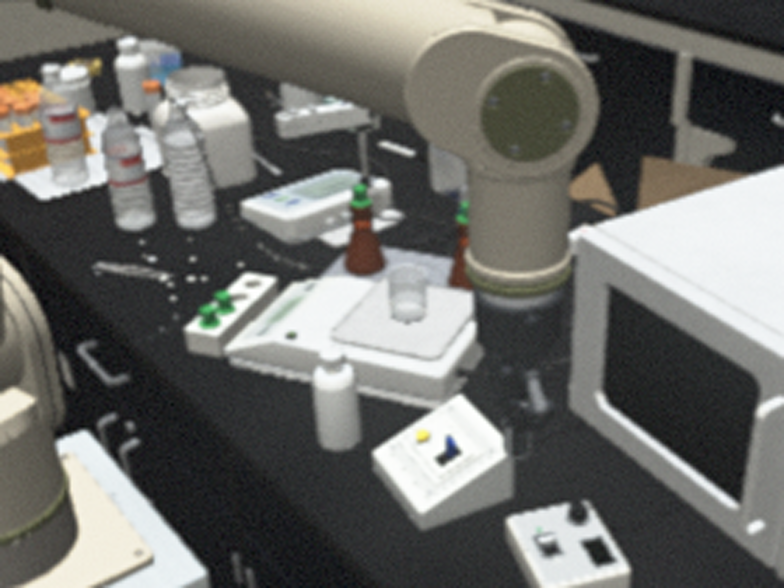

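View pics/t50.png

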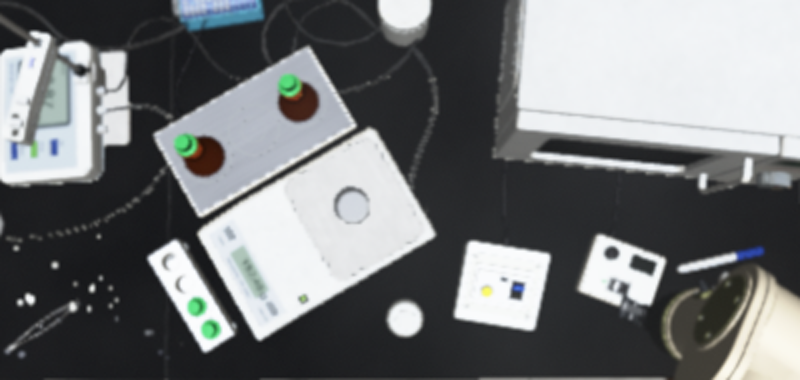

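```bash
python3 - <<'E'
from h import *
np.set_printoptions(suppress=True,precision=4)
c,_,_=load("t50")
u=lambda p:np.array(p)/2+[80,110]-.25
print("bases",onz(c,u([(205,157),(299,102)]),.030));print("stopper tops",onz(c,u([(185,144),(289,85)]),.15))
P=onz(c,u([(154,133),(310,47),(356,126),(202,217)]),.024);m=P.mean(0);d=np.array([np.cos(np.radians(120)),np.sin(np.radians(120)),0])
print("places",m+.084*d,m-.084*d)
for b in blobs(c,(0,120,40),(15,255,255),30)[0]: print(b)
from workcell import order
print(status.get_obs()["clock"],status.get_obs()["ft_force"]); print(order.hand_in())
E
```

```text
bases [[0.6195 0.2459 0.03  ]
 [0.704  0.1022 0.03  ]]
stopper tops [[0.6187 0.2435 0.15  ]
 [0.7002 0.1008 0.15  ]]
places [0.6196 0.2425 0.024 ] [0.7036 0.097  0.024 ]
(array([229.3, 161.9]), [220, 153, 18, 17, 198])
(array([182.5, 188.4]), [173, 179, 18, 18, 227])
(array([511.9, 319.2]), [480, 298, 57, 47, 1435])
(array([503.2, 355.5]), [468, 338, 72, 33, 1143])
43.1 [-0.67   -0.2064 -0.4188]
the job is handed in; nothing more can be done
None
```

The overnight stir is set up and handed in at 43.1 s on the robot clock (limit 210 s), in the order asked.

- **Breaker:** I pressed the yellow test button and saw the blue lever drop. I then pushed it back up, and it was still up in the last pictures. The button press went harder than needed, about 70 N at the wrist against a 120 N limit.
- **Flasks:** Only two amber flasks were present. They stand upright on the two outer ringed places, with the middle place empty. My last top-camera measurement put their bases about 3 to 5 mm from the ring centres (calibration is good to about 2 mm). The wrist pictures showed both inside the rings.
- **Stoppers:** Both flasks are closed with green stoppers pressed down with 20 to 26 N. At contact the tool height matched the expected home height to within about 0.5 mm, and both stoppers look seated in the scene picture.
- **Switch:** The controller switch moved about 10 mm towards the green dot. It stayed there after I backed the arm away.
- **Bystanders:** The white bottle and marker were not touched.

No check failed. At hand-in the gripper was clear of everything and the force reading was about zero.

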